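# Laying up the two-tier breakfast stand

## Robot

A 7-joint arm with a two-finger parallel gripper is mounted at the origin on the work surface. World frame = base frame: x ahead of the robot, y to its left, z up, the work surface at z = 0. Lengths are in m, angles in rad, forces in N, time in s.
With the tool pointing down it reaches from about 0.375 to 0.925 m from the base axis. Payload 3.1 kg.
Tool frame: the origin (TCP) lies on the centre line of the jaws, within the pads' length; the fingertips stand 8 mm ahead of it and the grasp point (between the pads) lies 11 mm behind it; x points along the fingers, y is the direction in which the jaws open and shut, and the axes are right-handed (so a half turn about x gives the same grasp; the last joint's range is limited). The gripper opens to 85 mm and grips with 20 to 120 N. Pads are 22 mm wide; open, the fingers measure 114 mm over their backs; the gripper's body (76 mm by 85 mm) begins 54 mm behind the grasp point. The pads swing forward as they close: fully open they stand 13 mm farther back than shut.
Start: joints at [1.196, 0.383, 0.044, 1.598, -0.018, 1.161, -0.05], TCP at [0.178, -0.625, 0.239] pointing down, gripper open.
Joint ranges: [-2.61, 2.61], [-0.41, 2.15], [-1.48, 1.57], [0, 2.5], [-1.57, 4.71], [0.05, 1.97], [-2.85, 2.85]. Speed limits (rad/s): [2.79, 2.79, 3.14, 3.14, 3.14, 3.14, 3.14].

## Interface

Orientations are given as a unit quaternion [w, x, y, z].
In Python, from bench import sensors, grab_frame, camera_model, env gives the robot as it stands. The module is installed in compiled form; this text tells all that it offers.
- The arm moves only by the shell command python3 -m pendant 'ROWS' [FORCE]. ROWS is text: rows parted by semicolons, each of 5 numbers parted by spaces: the closure, from 0 (fully open) to 1 (shut), then the shift along the tool's x, y, z in m, then the turn about the tool's x in degrees. A call has 1 to 8 rows; each row shifts and turns the pose as measured when the row begins, along the tool's axes as they then stand; what a row does not reach is not made up. A row lasts 1/12 s, in which the tool goes at most 41.7 mm and 7.16 degrees, less where a joint would pass 70% of its speed; a pose out of reach is approached as far as the arm can. A call is refused whole if a number of a shift passes 0.0417 or a number of a turn 7.16, either way. A call with a gripper value outside its range is refused whole. The fingers move at their own pace and stop on an object; FORCE is the grip in N (left out, the last holds). Time passes only in rows, so rows that do not move let the fingers close. It gives the time, the measured TCP pose, the force and the opening at its end, in the units of the state.
- sensors.get_state(): the state, without advancing time (a new reading comes with each control period).
- grab_frame(name): name is "scene" or "side" or "wrist"; returns the picture (480x640x3 uint8, red, green, blue); there is no depth.
- camera_model(name): a dict with "vertical_fov" (degrees; the focal length in pixels is half the picture's height over the tangent of half this angle, whatever the lens; pixels are square), "cx", "cy" (the principal point, pixels), "view" (4x4, takes a point from world to camera coordinates). Camera axes: x right, y up, looking along -z (the intrinsics and any distortion apply to the point x, -y, -z); pixel columns grow to the right and rows downward; lengths in m; the calibration is good to about 2 mm. A picture is of the moment at which its call begins: read the wrist's pose just before it. camera_model takes no time and is no camera call; for the wrist camera it gives the pose at the moment of the call.
- env.close_job(): hands the job in, once; it reports no verdict.
The state is a dict: "t": time; "qpos": joint angles; "qvel": joint speeds; "joint_efforts": joint torques, N m; "eef_pos": TCP position; "tcp_rot": TCP orientation; "wrist_force": force on the tool from outside, world axes, zero at the start; "torque": the same for the moment, N m; "finger_gap": finger opening in m.
Only numpy, scipy, OpenCV 4.12 (cv2) and the standard library are available. Lean on these libraries where they do the work, as an engineer would, in place of code of your own. Each camera call takes 0.05 s, during which the arm holds its last target.

## Task

Lay up the two-tier breakfast stand: first put the two jam jars in the two round wells of the lower tier (one in each), then lower the loose upper tray over the jars so that all four corner holes drop over the posts and it sits fully home on their shoulders, and only then put the two egg cups upright in the two wells of the upper tray (one in each). Set everything down gently, letting nothing drop, and leave the salt shaker standing where it is.

Things in the scene. Friction and masses are not known exactly. Their poses are not given: they have to be found in the camera images.
- jar_1: Breakfast jam jar, one of two alike: squat upright cylinder of amber glass with a narrow paper band and a steel lid, 44 mm across and straight-sided, 48 mm tall, about 90 g. Origin: centre of its underside, z up; a good grip is 30 mm up. Belongs on the lower tier.
- jar_2: Breakfast jam jar, one of two alike: squat upright cylinder of amber glass with a narrow paper band and a steel lid, 44 mm across and straight-sided, 48 mm tall, about 90 g. Origin: centre of its underside, z up; a good grip is 30 mm up. Belongs on the lower tier.
- egg_cup_1: Egg cup, one of two alike: white china, foot 42 mm across, thin stem, open hollow bowl on top; 64 mm tall, the bowl 47 mm across and straight-sided from 36 mm up to the rim. About 80 g. Origin: centre of the underside of the foot, z up; a good grip is 48 mm up. Belongs on the upper tray.
- egg_cup_2: Egg cup, one of two alike: white china, foot 42 mm across, thin stem, open hollow bowl on top; 64 mm tall, the bowl 47 mm across and straight-sided from 36 mm up to the rim. About 80 g. Origin: centre of the underside of the foot, z up; a good grip is 48 mm up. Belongs on the upper tray.
- tray: Loose upper tray: dark wood board 220 (x) by 150 (y) by 12 mm, 0.4 kg, flat on the table. Origin: underside centre, z up. Holes of 14 mm at x +-95, y +-60. Round cork-floored wells 64 mm wide, floor at z 8 mm, at x +-55, y 0. Half turn: same.
- tray_handle (a point): Grip point in the middle of the tray's pale wooden handle, above the tray's centre, 45 mm over its underside: a level bar along the tray's y, 14 mm thick (x), 76 mm long (y), 16 mm high, on two 10 mm pillars at y +-30. Pinch it across its thickness; the tray hangs in balance. Axes as the tray's.
- stand: Fixed lower tier: dark wood board 220 (x) by 150 (y) by 16 mm. Origin: underside centre, z up. Round cork-floored wells 64 mm wide, floor at z 12 mm, at x +-55, y 0. Steel posts at x +-95, y +-60: 20 mm thick up to a shoulder at z 78, then a 10 mm pin, tapered from z 94 to its top at 104. Home, the tray's underside lies on the shoulders, its x along this x, either way.
- salt_shaker: Bystander, to be left alone: small glass salt shaker with a steel top among the jars and cups, 34 mm across at the foot, 26 mm above, 50 mm tall. Origin: centre of its underside.

How it is judged:
On the way, in this order (a step that is already met when the one before it is completed fails the run):
1. both jam jars stand in the wells of the lower tier ((x of jar_1 in the frame of stand between 0.042 and 0.068 m or x of jar_1 in the frame of stand between -0.068 and -0.042 m) and y of jar_1 in the frame of stand between -0.013 and 0.013 m and z of jar_1 in the frame of stand between 0.009 and 0.015 m and angle between each of jar_1, jar_2's own z axis and vertical below 0.1 rad and (x of jar_2 in the frame of stand between 0.042 and 0.068 m or x of jar_2 in the frame of stand between -0.068 and -0.042 m) and y of jar_2 in the frame of stand between -0.013 and 0.013 m and z of jar_2 in the frame of stand between 0.009 and 0.015 m), for 0.2 s.
2. the upper tray is home on all four posts, over the jars (all of step 1 and z of tray in the frame of stand between 0.075 and 0.081 m and horizontal distance between tray and stand below 0.006 m and angle between the x axis of tray and the x axis of stand, either way round below 0.06 rad and angle between tray's own z axis and vertical below 0.04 rad), for 0.2 s.
3. both egg cups stand in the wells of the upper tray (z of tray in the frame of stand between 0.075 and 0.081 m and horizontal distance between tray and stand below 0.006 m and angle between the x axis of tray and the x axis of stand, either way round below 0.06 rad and angle between tray's own z axis and vertical below 0.04 rad and (x of egg_cup_1 in the frame of tray between 0.042 and 0.068 m or x of egg_cup_1 in the frame of tray between -0.068 and -0.042 m) and y of egg_cup_1 in the frame of tray between -0.013 and 0.013 m and z of egg_cup_1 in the frame of tray between 0.005 and 0.011 m and angle between each of egg_cup_1, egg_cup_2's own z axis and vertical below 0.1 rad and (x of egg_cup_2 in the frame of tray between 0.042 and 0.068 m or x of egg_cup_2 in the frame of tray between -0.068 and -0.042 m) and y of egg_cup_2 in the frame of tray between -0.013 and 0.013 m and z of egg_cup_2 in the frame of tray between 0.005 and 0.011 m), for 0.2 s.
At the end, for the whole second after the job is handed in: Each jar in a well of the lower tier and each egg cup in a well of the upper tray: upright (0.1 rad), on the floor (3 mm), within 13 mm of the centre along each axis. Tray on the shoulders (3 mm), centred within 6 mm, aligned within 0.06 rad. All released and at rest (all of step 1 and all of step 3 and linear speed of each of jar_1, jar_2, egg_cup_1, egg_cup_2, tray below 0.02 m/s); the robot touches nothing.
It fails at once if the salt shaker is moved more than 25 mm or tipped over (distance of salt_shaker from where it was at the start of the episode above 0.025 m or angle between salt_shaker's own z axis and vertical above 0.5 rad).
It fails at once if a jar, egg cup or the tray is dropped (moves faster than 0.6 m/s out of the gripper's hold) ((linear speed of jar_1 above 0.6 m/s and contact force between the fingers and jar_1 below 0.05 N) or (linear speed of jar_2 above 0.6 m/s and contact force between the fingers and jar_2 below 0.05 N) or (linear speed of egg_cup_1 above 0.6 m/s and contact force between the fingers and egg_cup_1 below 0.05 N) or (linear speed of egg_cup_2 above 0.6 m/s and contact force between the fingers and egg_cup_2 below 0.05 N) or (linear speed of tray above 0.6 m/s and contact force between the fingers and tray below 0.05 N)).
It also fails if it takes over 141 s, if anything falls off the work surface, if the arm or the gripper's body presses on something with over 40 N, if the wrist force passes 120 N, or if a joint passes its speed limit or range.

## Working session

There is one attempt and no reset: what is moved stays moved. The work goes in short steps, Python scripts to look and compute and a shell command to move; the robot and the scene stay as the last step left them, time stands still between calls to the robot, and variables do not carry over. Pictures are saved under pics/ and viewed, and the job is handed in when it is done.

```bash
mkdir -p pics
python3 - <<'E'
from bench import sensors, grab_frame, camera_model, env
import cv2
for n in ["scene","side","wrist"]:
    m=camera_model(n); print(n,m)
    cv2.imwrite(f"pics/{n}0.png",cv2.cvtColor(grab_frame(n),cv2.COLOR_RGB2BGR))
print(sensors.get_state())
E
```

```text
scene {'vertical_fov': 51.65988258033297, 'cx': 319.9056385527064, 'cy': 238.73512169753576, 'view': array([[ 8.12955183e-01,  5.82325349e-01, -1.02936197e-03,
        -4.67912657e-01],
       [-3.50954418e-01,  4.91358889e-01,  7.97118208e-01,
         1.54163946e-01],
       [ 4.64687925e-01, -6.47660120e-01,  6.03822409e-01,
        -1.11836476e+00],
       [ 0.00000000e+00,  0.00000000e+00,  0.00000000e+00,
         1.00000000e+00]])}
side {'vertical_fov': 52.99733200687908, 'cx': 320.038909688821, 'cy': 240.65664765854353, 'view': array([[-9.45567304e-01, -3.25426016e-01, -6.18366331e-04,
         5.27339588e-01],
       [ 2.41404324e-01, -7.02703175e-01,  6.69277371e-01,
        -1.60700790e-01],
       [-2.18234796e-01,  6.32697523e-01,  7.43012394e-01,
        -7.14048818e-01],
       [ 0.00000000e+00,  0.00000000e+00,  0.00000000e+00,
         1.00000000e+00]])}
wrist {'vertical_fov': 67.1120171840213, 'cx': 325.3721820908344, 'cy': 235.99260417622236, 'view': array([[ 0.27176242, -0.96236126, -0.00244862, -0.64797243],
       [ 0.91082637,  0.25802924, -0.32220527,  0.04147398],
       [ 0.31070969,  0.08533302,  0.94666666, -0.38060973],
       [ 0.        ,  0.        ,  0.        ,  1.        ]])}
{'t': 0.15, 'qpos': array([ 1.19619473,  0.38366817,  0.04382719,  1.59919079, -0.0179125 ,
        1.16123777, -0.04991254]), 'qvel': array([ 0.00097456, -0.00385197,  0.00329644, -0.0033016 ,  0.00041105,
        0.00071576, -0.00101675]), 'joint_efforts': array([ 2.14053005e-03, -4.34053695e+01,  1.02714948e+00, -2.49979609e+01,
        1.08372507e-02,  7.23417703e-03,  1.27137247e-05]), 'eef_pos': array([ 0.17745132, -0.62455528,  0.2381724 ]), 'tcp_rot': array([-0.09684369, -0.70020662, -0.09831263,  0.70047599]), 'wrist_force': array([ 0.28394799, -1.07578865,  0.47853131]), 'torque': array([-0.0309001 ,  0.01223031,  0.0166443 ]), 'finger_gap': 0.08523522455657485}
```

```bash
ls -la .; nproc
```

```text
total 12
drwxr-xr-x  3 agent agent 4096 Dec  7 02:40 .
drwxr-xr-x 23 root  root  4096 Dec  7 02:40 ..
drwxr-xr-x  2 agent agent 4096 Dec  7 02:40 pics
4
```

View pics/scene0.png

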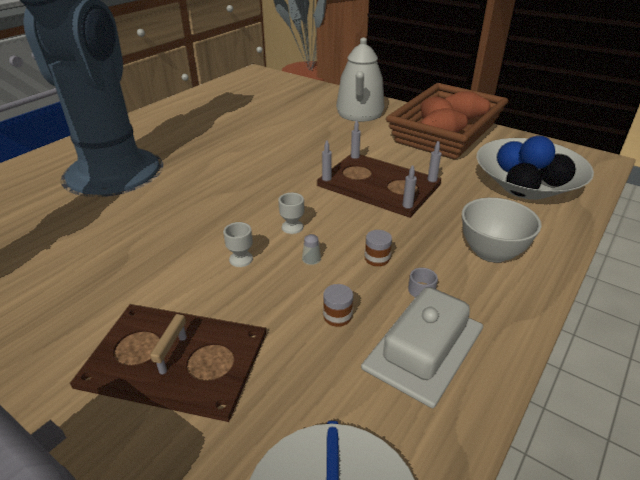

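View pics/side0.png

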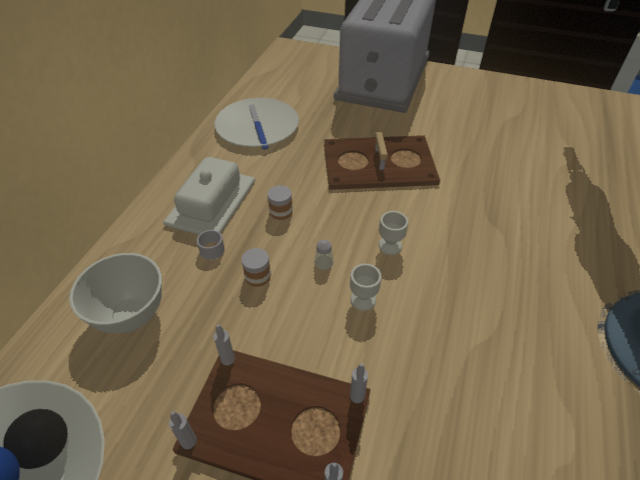

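View pics/wrist0.png

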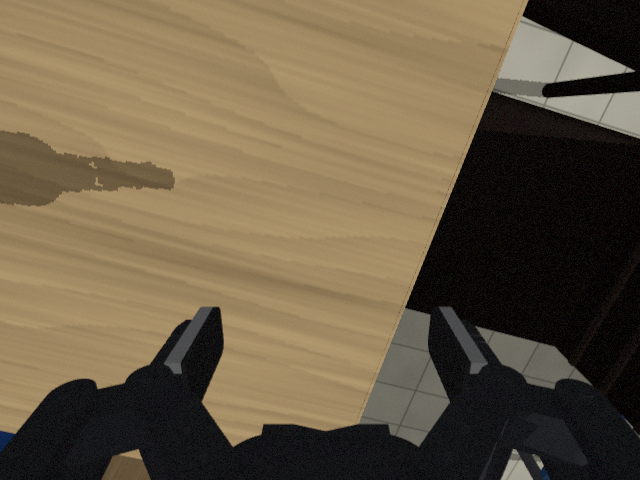

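Scene view: the tray is at about (170,358), the stand at about (380,180), and the jars at (338,305) and (377,247). The cups are at (238,243) and (291,212), and the shaker is at (312,249). I'll zoom in to get exact pixels.

```bash
cat > h.py <<'E'
import numpy as np, cv2
from bench import sensors, grab_frame, camera_model, env
def ray(m,u,v):
    f=240/np.tan(np.radians(m["vertical_fov"])/2)
    d=np.array([(u-m["cx"])/f,-(v-m["cy"])/f,-1.0])
    R=m["view"][:3,:3];t=m["view"][:3,3]
    return -R.T@t, R.T@d
def hit(m,u,v,z):
    o,d=ray(m,u,v); return o+d*(z-o[2])/d[2]
def proj(m,p):
    f=240/np.tan(np.radians(m["vertical_fov"])/2)
    c=m["view"][:3,:3]@np.asarray(p,float)+m["view"][:3,3]
    return np.array([m["cx"]+f*c[0]/-c[2], m["cy"]-f*c[1]/-c[2]])
def circ(m,c,r,n=48):
    return np.array([proj(m,[c[0]+r*np.cos(a),c[1]+r*np.sin(a),c[2]]) for a in np.linspace(0,2*np.pi,n)])
def T(x,y,yaw):
    c,s=np.cos(yaw),np.sin(yaw)
    return lambda p: np.array([x+c*p[0]-s*p[1], y+s*p[0]+c*p[1], p[2]])
E
python3 - <<'E'
import cv2
def crop(n,src,x0,y0,x1,y1,s):
    i=cv2.imread(src)[y0:y1,x0:x1]; i=cv2.resize(i,None,fx=s,fy=s,interpolation=cv2.INTER_CUBIC)
    for x in range(x0 - x0%20+20,x1,20):
        cv2.putText(i,str(x),((x-x0)*s,10),0,.35,(0,255,255),1); cv2.line(i,((x-x0)*s,12),((x-x0)*s,18),(0,255,255),1)
    for y in range(y0 - y0%20+20,y1,20):
        cv2.putText(i,str(y),(0,(y-y0)*s),0,.35,(0,255,255),1); cv2.line(i,(24,(y-y0)*s),(30,(y-y0)*s),(0,255,255),1)
    cv2.imwrite(n,i)
crop("pics/c1.png","pics/scene0.png",70,290,270,420,4)
crop("pics/c2.png","pics/scene0.png",210,110,450,290,3)
crop("pics/c3.png","pics/side0.png",170,120,450,320,2)
crop("pics/c4.png","pics/side0.png",160,310,400,480,3)
crop("pics/c5.png","pics/scene0.png",215,170,405,330,4)
E
```

```text
(no output)
```

View pics/c1.png

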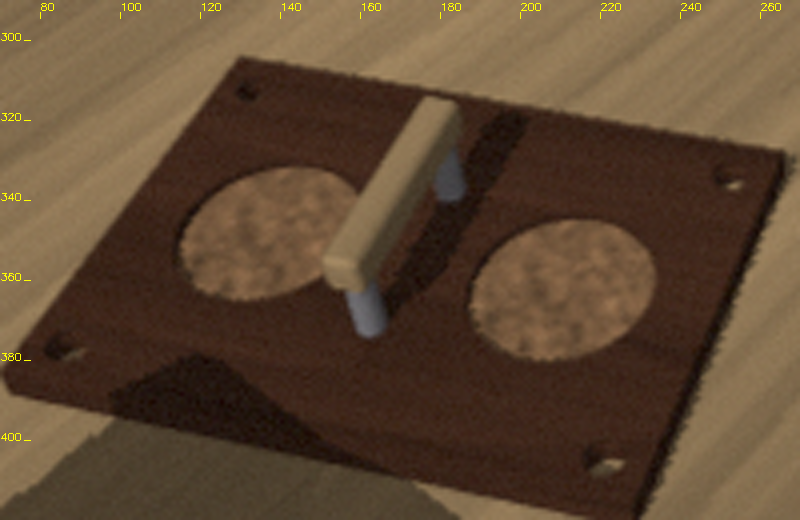

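View pics/c2.png

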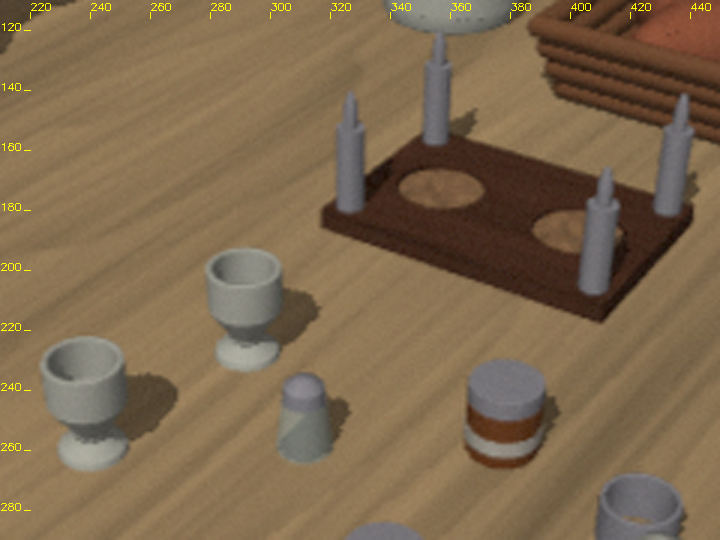

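View pics/c4.png

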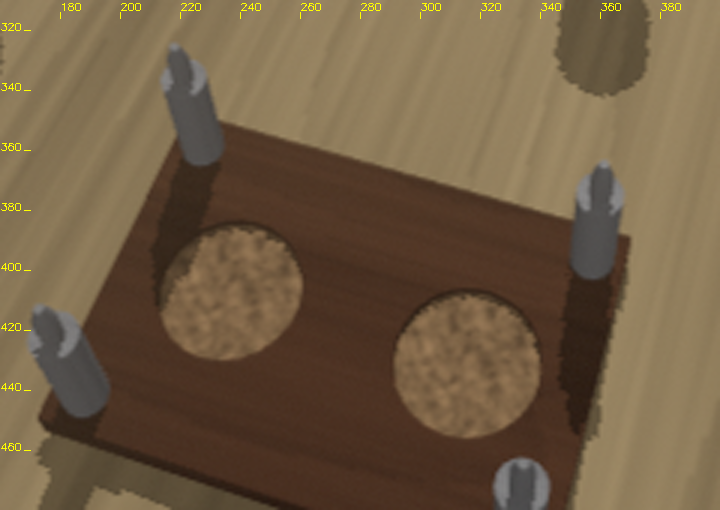

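View pics/c5.png

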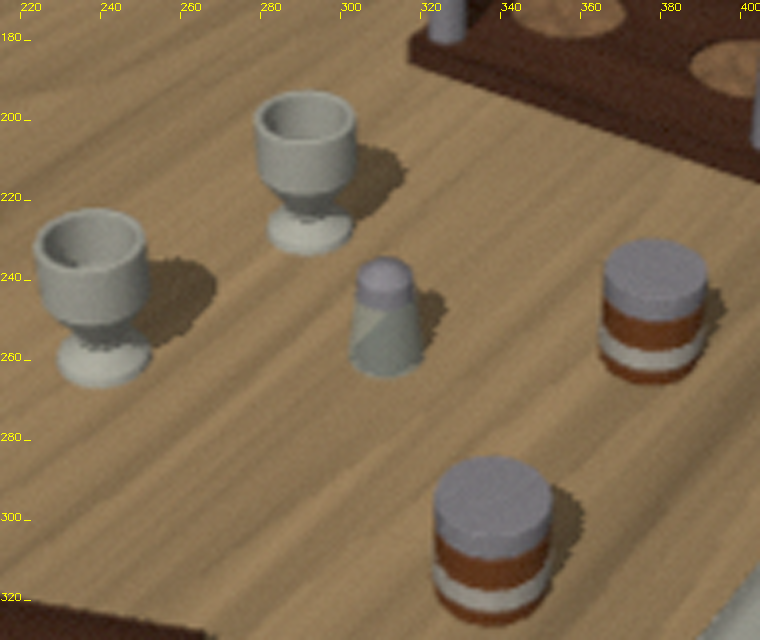

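View pics/c3.png

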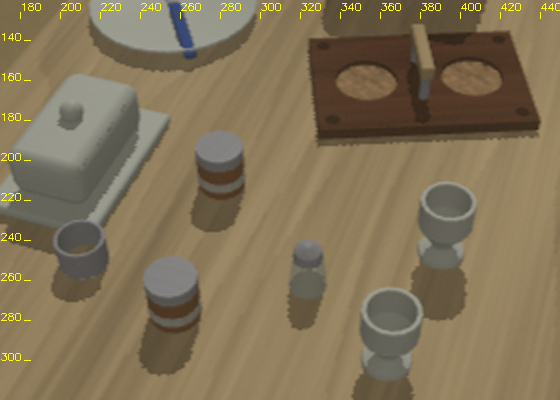

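```bash
cat > m1.py <<'E'
from h import *
from scipy.optimize import least_squares
S=camera_model("scene");D=camera_model("side")
def pt(name,a,b,z):
    print(name,hit(S,*a,z)[:2].round(4),hit(D,*b,z)[:2].round(4))
pt("jarA",(338,292.5),(279.8,195),.048)
pt("jarB",(378.8,236.8),(255.8,259.5),.048)
pt("cupF",(237.8,229.5),(393.3,223),.064)
pt("cupN",(291.4,199.8),(365.5,277),.064)
pt("salt",(311.5,259.5),(323.5,264),.0)
def fit(obs,x0):
    f=lambda q: np.concatenate([proj(m,T(*q)(p))-uv for m,p,uv in obs])
    r=least_squares(f,x0); print(r.x.round(4),"deg",np.degrees(r.x[2]).round(2)); print(r.fun.reshape(-1,2).round(1).tolist()); return r.x
h=lambda sx,sy,z:(sx*.095,sy*.06,z)
def best(mk):
    pass
# stand: correspondences; try yaw inits. scene tips: left, back, right, front
st=[(S,h(-1,-1,.104),(326.7,141)),(S,h(-1,1,.104),(356.3,121.6)),(S,h(1,1,.104),(437.7,142.3)),(S,h(1,-1,.104),(412,166.6)),
(D,h(1,-1,.104),(218.7,325.3)),(D,h(-1,-1,.104),(361,364.3)),(D,h(1,1,.104),(173.3,413)),(D,h(-1,1,.104),(333.7,464.6)),
(D,(.055,0,.012),(237,407)),(D,(-.055,0,.012),(316,431))]
print("stand");fit(st,[.6,.1,0.])
tr=[(S,h(-1,1,.012),(131.2,313)),(S,h(1,1,.012),(251.8,334.5)),(S,h(-1,-1,.012),(85.5,376.8)),(S,h(1,-1,.012),(220.8,405)),
(S,(.055,0,.008),(210.8,362.5)),
(D,h(1,-1,.012),(331,143)),(D,h(-1,-1,.012),(416,142)),(D,h(1,1,.012),(336,179.5)),(D,h(-1,1,.012),(428,181)),(D,(.055,0,.008),(353,161)),(D,(-.055,0,.008),(406,159))]
print("tray");fit(tr,[.5,-.4,0.])
E
python3 m1.py
```

```text
jarA [ 0.6644 -0.0782] [ 0.6598 -0.0736]
jarB [0.6443 0.0752] [0.6387 0.0792]
cupF [ 0.4521 -0.0632] [ 0.4481 -0.0555]
cupN [0.4682 0.061 ] [0.4617 0.0687]
salt [0.5525 0.007 ] [0.546  0.0157]
stand
[0.5186 0.2936 0.034 ] deg 1.95
[[-0.8, -1.2], [-0.5, -2.1], [-0.7, -1.4], [-0.6, -1.7], [-0.8, -0.2], [0.1, 0.2], [-0.9, -0.7], [0.2, -0.4], [-0.1, -0.4], [-0.6, -0.1]]
tray
[ 0.5261 -0.2802  0.3921] deg 22.47
[[1.8, -1.2], [0.6, -1.2], [0.4, -1.3], [-0.3, -1.2], [-0.6, 0.1], [-0.4, -0.8], [2.2, -3.1], [-0.9, -0.7], [2.0, -6.0], [-1.0, -0.5], [-1.4, -0.5]]
```

```bash
cat >> h.py <<'E'
from scipy.spatial.transform import Rotation as Ro
def pose():
    s=sensors.get_state(); w,x,y,z=s["tcp_rot"]
    return s["eef_pos"],Ro.from_quat([x,y,z,w]).as_matrix(),s
def togo(p,yaw=None):
    """delta in tool axes (mm) to world TCP p; turn about tool x (deg) to make jaw axis (tool y) lie at yaw deg (mod 180)"""
    e,R,s=pose(); d=R.T@(np.asarray(p)-e)*1000
    cur=np.degrees(np.arctan2(R[1,1],R[0,1])); out=None
    if yaw is not None:
        # turning +about tool x (down) turns world yaw by -
        t=-((yaw-cur+90)%180-90); out=round(t,1)
    print("at",(e*1000).round(1),"yaw",round(cur,1),"q7",round(s["qpos"][6],2),"gap",round(s["finger_gap"]*1000,1),"t",round(s["t"],2),"F",s["wrist_force"].round(1),"| go x,y,z mm",d.round(1),"turn",out)
E
python3 - <<'E'
from h import *
e,R,s=pose(); print(R.round(3))
S=camera_model("scene");D=camera_model("side")
for n,u,v in [("plate L",365,362),("plate top",425,290),("ring bottom",422,300)]: print(n,hit(S,u,v,0).round(3))
for n,u,v in [("plate",167,218),("plate",213,233),("plate",255,180),("ring",210,262)]: print(n,hit(D,u,v,0).round(3))
togo([.6,-.15,.24],90)
E
```

```text
[[-0.001  0.273 -0.962]
 [ 0.002 -0.962 -0.273]
 [-1.    -0.002  0.   ]]
plate L [ 0.745 -0.13   0.   ]
plate top [0.748 0.052 0.   ]
ring bottom [0.755 0.028 0.   ]
plate [0.857 0.006 0.   ]
plate [0.759 0.012 0.   ]
plate [ 0.746 -0.146  0.   ]
ring [0.732 0.075 0.   ]
at [ 177.5 -624.6  238.2] yaw -74.1 q7 -0.05 gap 85.2 t 0.15 F [ 0.3 -1.1  0.5] | go x,y,z mm [  -1.2 -341.  -536.2] turn 15.9
```

```bash
python3 - <<'E'
from h import *
m=camera_model("wrist");e,R,s=pose()
V=m["view"];c=-V[:3,:3].T@V[:3,3]; print("cam in tool",(R.T@(c-e)).round(4)); print("cam axes in tool",(V[:3,:3]@R).round(3))
print(proj(m,e+R@[ -.011,0,0]))
E
python3 -m pendant '0 0 -0.02 -0.036 7; 0 0 -0.026 -0.0325 7; 0 0 -0.029 -0.029 2; 0 0 -0.024 -0.033 0; 0 0 -0.024 -0.033 0; 0 0 -0.024 -0.033 0; 0 0 -0.024 -0.033 0; 0 0 -0.024 -0.033 0'
```

```text
cam in tool [-0.1341 -0.0005 -0.0823]
cam axes in tool [[ 0.     1.     0.002]
 [ 0.322  0.002 -0.947]
 [-0.947  0.001 -0.322]]
[326.87916731 332.82627691]
t: 0.82
eef_pos: [0.4196, -0.4199, 0.2324]
tcp_rot: [0.012, -0.703, 0.012, 0.711]
wrist_force: [0.1, -0.4, -0.3]
finger_gap: 0.0854
```

```bash
python3 -m pendant '0 0 -0.041 -0.020 0; 0 0 -0.041 -0.020 0; 0 0 -0.041 -0.020 0; 0 0 -0.041 -0.020 0; 0 0 -0.041 -0.020 0; 0 0 -0.041 -0.020 0; 0 0 -0.041 -0.020 0; 0 0 -0.041 -0.020 0'
python3 - <<'E'
from h import *
togo([.6,0,.24],90)
E
```

```text
t: 1.48
eef_pos: [0.5756, -0.1257, 0.2286]
tcp_rot: [0.012, -0.703, 0.013, 0.711]
wrist_force: [0.2, -0.4, -0.1]
finger_gap: 0.0856
at [ 575.6 -125.7  228.6] yaw -92.0 q7 -1.53 gap 85.6 t 1.48 F [ 0.2 -0.4 -0.1] | go x,y,z mm [ -11.8 -126.4  -19.9] turn -2.0
```

```bash
python3 -m pendant '0 0 -0.041 0 -2; 0 0 -0.041 -0.01 0; 0 -0.005 -0.03 -0.01 0; 0 -0.005 -0.012 0 0; 0 0 0 0 0; 0 0 0 0 0'
cat > wl.py <<'E'
import sys
from h import *
n=sys.argv[1]; m=camera_model("wrist"); im=grab_frame("wrist"); togo([.6,0,.24],90)
import pickle; pickle.dump(m,open(f"pics/{n}.pkl","wb"))
cv2.imwrite(f"pics/{n}.png",cv2.cvtColor(im,cv2.COLOR_RGB2BGR))
E
python3 wl.py w1
```

```text
t: 1.98
eef_pos: [0.5977, 0.0157, 0.2367]
tcp_rot: [-0.006, -0.702, -0.01, 0.712]
wrist_force: [0.7, -0.6, 0.1]
finger_gap: 0.0856
at [597.6  15.2 236.8] yaw -88.8 q7 -1.72 gap 85.4 t 2.03 F [-0.9  0.7 -0.6] | go x,y,z mm [-3.3 15.2 -2. ] turn 1.2
```

View pics/w1.png

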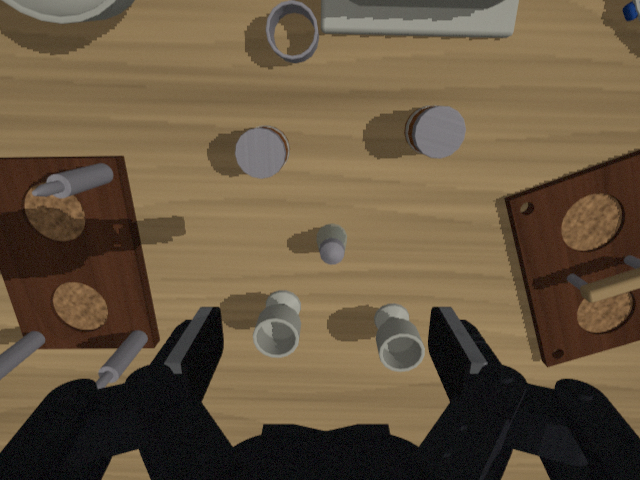

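The wrist view shows everything. Jar lids are at (261,153) and (439,132), cup rims at (277,335) and (402,350), and the salt top at (332,252).

Run:
```python
from h import *; import pickle
m=pickle.load(open("pics/w1.pkl","rb"))
for n,u,v,z in [("jarB",261,153,.048),("jarA",439,132,.048),("cupN",277,335,.064),("cupF",402,350,.064),("salt",332,252,.05),("tray hole",527,208,.012),("tray hole",558,354,.012),("tray well",592,222,.008),("tray well",606,310,.008),("stand well",55,212,.012),("stand well",80,306,.012)]:
    print(n,hit(m,u,v,z).round(4))
S=camera_model("scene");D=camera_model("side")
```

```text
jarB [0.6429 0.0745 0.048 ]
jarA [ 0.6638 -0.0784  0.048 ]
cupN [0.4674 0.0627 0.064 ]
cupF [ 0.4528 -0.063   0.064 ]
salt [0.552  0.0101 0.05  ]
tray hole [ 0.5895 -0.1877  0.012 ]
tray hole [ 0.413  -0.2609  0.012 ]
tray well [ 0.575  -0.2605  0.008 ]
tray well [ 0.4712 -0.3042  0.008 ]
stand well [0.5743 0.2958 0.012 ]
stand well [0.464  0.2928 0.012 ]
```

```bash
python3 -m pendant '0 0.005 0.03 -0.022 1.2; 0 0.01 0.03 -0.022 0; 0 0.02 0.025 -0.018 0; 0 0.03 0.008 -0.004 0; 0 0.025 0 0 0; 0 0 0 0 0; 0 0 0 0 0'
python3 - <<'E'
from h import *
togo([.6638,-.0783,.1],90);togo([.6638,-.0783,.02],90)
E
```

```text
t: 2.62
eef_pos: [0.6614, -0.1063, 0.1422]
tcp_rot: [0.006, -0.702, 0.012, 0.712]
wrist_force: [1.0, -0.5, 1.0]
finger_gap: 0.0857
at [ 661.4 -106.3  142.2] yaw -91.5 q7 -1.61 gap 85.7 t 2.62 F [ 1.  -0.5  1. ] | go x,y,z mm [ 42.  -28.4  -2.2] turn -1.5
at [ 661.4 -106.3  142.2] yaw -91.5 q7 -1.61 gap 85.7 t 2.62 F [ 1.  -0.5  1. ] | go x,y,z mm [122.  -29.1  -3.3] turn -1.5
```

```bash
python3 -m pendant '0 0.01 -0.015 -0.002 -1; 0 0.015 -0.008 0 0; 0 0.005 -0.003 0 0; 0 0 0 0 0; 0 0 0 0 0'
python3 - <<'E'
from h import *
togo([.6638,-.0783,.1],90)
E
```

```text
t: 3.03
eef_pos: [0.6648, -0.0815, 0.1157]
tcp_rot: [-0.0, -0.704, 0.008, 0.71]
wrist_force: [0.3, -0.4, 0.1]
finger_gap: 0.0852
at [664.8 -81.5 115.7] yaw -90.6 q7 -1.65 gap 85.2 t 3.03 F [ 0.3 -0.4  0.1] | go x,y,z mm [15.7 -3.4  0.9] turn -0.6
```

```bash
python3 -m pendant '0 0.02 -0.003 0.001 0; 0 0.025 0 0 0; 0 0.025 0 0 0; 0 0.012 0 0 0; 0 0.004 0 0 0; 0 0 0 0 0; 0 0 0 0 0'
python3 - <<'E'
from h import *
togo([.6638,-.0783,.02],90)
E
```

```text
t: 3.62
eef_pos: [0.6731, -0.0754, 0.0394]
tcp_rot: [0.002, 0.711, -0.006, -0.703]
wrist_force: [0.5, -0.5, 0.3]
finger_gap: 0.0851
at [673.1 -75.4  39.4] yaw -90.3 q7 -1.68 gap 85.1 t 3.62 F [ 0.5 -0.5  0.3] | go x,y,z mm [19.4  2.7  9.5] turn -0.3
```

```bash
python3 -m pendant '0 0.01 0.002 0.006 0; 0 0.006 0 0.003 0; 0 0.003 0 0 0; 0 0 0 0 0'
python3 - <<'E'
from h import *
togo([.6638,-.0783,.02],90)
E
```

```text
t: 3.95
eef_pos: [0.6669, -0.0784, 0.0235]
tcp_rot: [0.003, 0.714, -0.006, -0.7]
wrist_force: [-0.1, -0.7, -0.2]
finger_gap: 0.0853
at [666.9 -78.4  23.5] yaw -90.3 q7 -1.68 gap 85.3 t 3.95 F [-0.1 -0.7 -0.2] | go x,y,z mm [ 3.5 -0.1  3.2] turn -0.3
```

```bash
sed -i 's/    print("at"/    print("tilt deg (toolx world xy)",np.degrees(R[:2,0]).round(2),end=" ")\n    print("at"/' h.py
python3 -m pendant '0 0.003 0 0.003 0; 0.5 0 0 0 0; 1 0 0 0 0; 1 0 0 0 0; 1 0 0 0 0; 1 0 0 0 0' 30
python3 - <<'E'
from h import *
togo([.6638,-.0783,.02],90)
E
```

```text
t: 4.45
eef_pos: [0.6645, -0.0787, 0.0214]
tcp_rot: [0.002, 0.715, -0.006, -0.699]
wrist_force: [-0.1, 0.3, 0.4]
finger_gap: 0.0432
tilt deg (toolx world xy) [ 1.27 -0.71] at [664.5 -78.7  21.4] yaw -90.3 q7 -1.68 gap 43.2 t 4.45 F [-0.1  0.3  0.4] | go x,y,z mm [ 1.3 -0.4  0.8] turn -0.3
```

```bash
python3 -m pendant '1 -0.015 0 0 0; 1 -0.025 0 0 0; 1 -0.03 0 0 0; 1 -0.03 0 0 0; 1 -0.03 -0.01 0.003 0; 1 -0.02 -0.02 0.005 -1; 1 0 -0.03 0.007 -1; 1 0 -0.03 0.007 0'
python3 - <<'E'
from h import *
togo([.5743,.2955,.19],91.7)
E
```

```text
t: 5.12
eef_pos: [0.6385, 0.0024, 0.1815]
tcp_rot: [0.011, 0.715, -0.002, -0.699]
wrist_force: [-0.6, 0.4, -1.6]
finger_gap: 0.0428
tilt deg (toolx world xy) [ 1.25 -1.11] at [638.5   2.4 181.5] yaw -89.3 q7 -1.75 gap 42.8 t 5.12 F [-0.6  0.4 -1.6] | go x,y,z mm [ -15.6 -293.7   60.1] turn -1.0
```

```bash
python3 -m pendant '1 -0.006 -0.033 0.007 0; 1 -0.006 -0.036 0.007 0; 1 -0.002 -0.036 0.007 0; 1 0 -0.036 0.007 0; 1 0 -0.036 0.007 0; 1 0 -0.02 0.004 0; 1 0 -0.01 0.002 0; 1 0 0 0 0'
python3 - <<'E'
from h import *
togo([.5743,.2955,.19],91.7)
E
```

```text
t: 5.78
eef_pos: [0.5903, 0.2278, 0.2045]
tcp_rot: [0.012, 0.72, 0.003, -0.694]
wrist_force: [-1.2, 0.7, -0.9]
finger_gap: 0.0434
tilt deg (toolx world xy) [ 2.06 -0.7 ] at [590.3 227.8 204.5] yaw -88.8 q7 -2.14 gap 43.4 t 5.78 F [-1.2  0.7 -0.9] | go x,y,z mm [ 13.1 -68.2  15. ] turn -0.5
```

```bash
python3 -m pendant '1 0 -0.02 0.004 0; 1 0 -0.01 0.002 0; 1 0 0 0 0; 1 0 0 0 0'; python3 wl.py w2
```

```text
t: 6.12
eef_pos: [0.5859, 0.2519, 0.2053]
tcp_rot: [0.012, 0.72, -0.001, -0.694]
wrist_force: [-0.2, -0.3, -1.5]
finger_gap: 0.0432
tilt deg (toolx world xy) [ 2.18 -1.04] at [586.2 251.3 205.2] yaw -89.1 q7 -2.19 gap 43.1 t 6.17 F [0.6 0.2 0.3] | go x,y,z mm [-29.7 252.  -11.1] turn 0.9
```

View pics/w2.png

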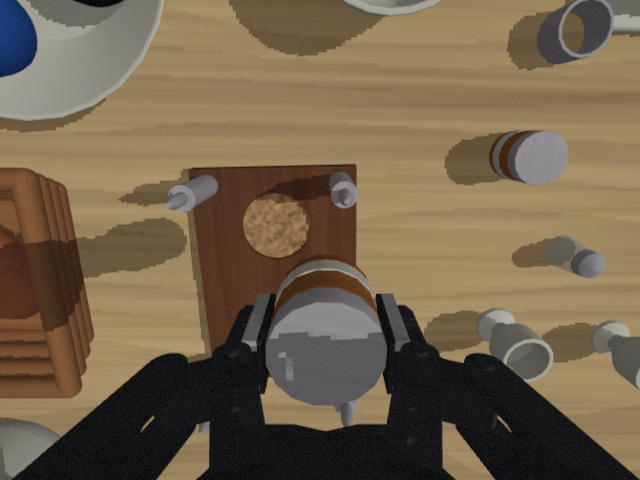

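Run:
```python
from h import *; import pickle
m=pickle.load(open("pics/w2.pkl","rb"))
for n,u,v,z in [("well",277,225,.012),("tipL",171,204,.104),("tipR",346,200,.104),("shR",343,186,.078),("cornerR",356,164,.016),("cornerL",190,169,.016)]:
    print(n,hit(m,u,v,z).round(4))
print("pred +x wells/posts from stand (.519,.2943,1.75deg)")
t=T(.519,.2943,np.radians(1.75))
for p in [(.055,0,.012),(.095,.06,.104),(.095,-.06,.104),(.11,-.075,.016),(.11,.075,.016)]: print(t(p).round(4),proj(m,t(p)).round(1))
togo([.5743,.2955,.17],91.7)
```

```text
well [0.5748 0.2942 0.012 ]
tipL [0.6131 0.3535 0.104 ]
tipR [0.6171 0.2371 0.104 ]
shR [0.6225 0.2376 0.078 ]
cornerR [0.6327 0.2222 0.016 ]
cornerL [0.6265 0.3694 0.016 ]
pred +x wells/posts from stand (.519,.2943,1.75deg)
[0.574 0.296 0.012] [275.1 225.8]
[0.6121 0.3572 0.104 ] [165.6 205.5]
[0.6158 0.2372 0.104 ] [345.8 201.9]
[0.6312 0.2227 0.016 ] [355.4 165.7]
[0.6267 0.3726 0.016 ] [186.4 168.8]
tilt deg (toolx world xy) [ 2.18 -1.04] at [586.2 251.3 205.2] yaw -89.1 q7 -2.19 gap 43.1 t 6.17 F [0.6 0.2 0.3] | go x,y,z mm [ 33.9 -45.1  12.5] turn -0.8
```

```bash
python3 -m pendant '1 0.01 -0.018 0.005 -0.5; 1 0.01 -0.012 0.004 0; 1 0.006 -0.006 0.001 0; 1 0 0 0 0; 1 0 0 0 0'
python3 - <<'E'
from h import *
togo([.5745,.2945,.0334],91.7)
E
```

```text
t: 6.58
eef_pos: [0.5828, 0.2742, 0.1774]
tcp_rot: [0.012, 0.721, -0.007, -0.693]
wrist_force: [-0.1, -0.5, 1.0]
finger_gap: 0.0434
tilt deg (toolx world xy) [ 2.33 -1.53] at [582.8 274.2 177.4] yaw -89.6 q7 -2.25 gap 43.4 t 6.58 F [-0.1 -0.5  1. ] | go x,y,z mm [142.9 -24.3  13.9] turn -1.3
```

```bash
python3 -m pendant '1 0.015 -0.015 0.008 -1; 1 0.02 -0.01 0.005 0; 1 0.025 -0.004 0 0; 1 0.015 0 0 0; 1 0 0 0 0; 1 0 0 0 0'
python3 - <<'E'
from h import *
togo([.5745,.2945,.0334],91.7)
E
```

```text
t: 7.08
eef_pos: [0.5747, 0.3002, 0.0979]
tcp_rot: [0.017, 0.723, -0.002, -0.691]
wrist_force: [-0.2, 0.2, -0.5]
finger_gap: 0.0434
tilt deg (toolx world xy) [ 2.6 -1.5] at [574.7 300.2  97.9] yaw -88.8 q7 -2.33 gap 43.4 t 7.08 F [-0.2  0.2 -0.5] | go x,y,z mm [64.6  3.9  3.2] turn -0.5
```

```bash
python3 -m pendant '1 0.015 0.003 0.002 -0.5; 1 0.015 0.001 0.001 0; 1 0.012 0 0 0; 1 0.008 0 0 0; 1 0 0 0 0; 1 0 0 0 0'
python3 - <<'E'
from h import *
togo([.5745,.2945,.0334],91.7)
E
```

```text
t: 7.58
eef_pos: [0.5776, 0.2968, 0.0506]
tcp_rot: [0.019, 0.725, 0.002, -0.688]
wrist_force: [-0.0, 0.7, 0.1]
finger_gap: 0.0432
tilt deg (toolx world xy) [ 3.03 -1.27] at [577.6 296.8  50.6] yaw -88.3 q7 -2.34 gap 43.2 t 7.58 F [-0.   0.7  0.1] | go x,y,z mm [17.1  1.8  4. ] turn -0.0
```

```bash
python3 -m pendant '1 0.008 0.001 0.002 0; 1 0.005 0.001 0.001 0; 1 0.003 0 0.001 0; 1 0 0 0 0'
python3 - <<'E'
from h import *
togo([.5745,.2945,.0334],91.7)
E
```

```text
t: 7.92
eef_pos: [0.5761, 0.2953, 0.0358]
tcp_rot: [0.018, 0.727, 0.003, -0.687]
wrist_force: [-1.0, 1.2, -1.7]
finger_gap: 0.0432
tilt deg (toolx world xy) [ 3.27 -1.14] at [576.1 295.3  35.8] yaw -88.4 q7 -2.35 gap 43.2 t 7.92 F [-1.   1.2 -1.7] | go x,y,z mm [2.3 0.7 1.8] turn -0.1
```

```bash
python3 -m pendant '1 0.002 0 0.001 0; 1 0.001 0 0.001 0; 1 0.001 0 0 0; 1 0 0 0 0'
python3 - <<'E'
from h import *
togo([.5745,.2945,.0334],91.7)
E
```

```text
t: 8.25
eef_pos: [0.5758, 0.2956, 0.0339]
tcp_rot: [0.017, 0.728, 0.003, -0.686]
wrist_force: [0.2, -0.4, 0.3]
finger_gap: 0.0433
tilt deg (toolx world xy) [ 3.43 -1.12] at [575.8 295.6  33.9] yaw -88.4 q7 -2.36 gap 43.3 t 8.25 F [ 0.2 -0.4  0.3] | go x,y,z mm [0.4 1.1 1.4] turn -0.1
```

```bash
python3 -m pendant '1 0.002 0 0 0; 1 0.001 0 0 0; 0.45 0 0 0 0; 0.35 0 0 0 0; 0.25 0 0 0 0; 0.25 0 0 0 0'
python3 - <<'E'
from h import *
togo([.5745,.2945,.0334],91.7)
E
```

```text
t: 8.75
eef_pos: [0.5771, 0.2967, 0.0332]
tcp_rot: [0.017, 0.729, 0.004, -0.685]
wrist_force: [-0.6, 0.3, -0.4]
finger_gap: 0.0641
tilt deg (toolx world xy) [ 3.6  -1.04] at [577.1 296.7  33.2] yaw -88.4 q7 -2.36 gap 64.1 t 8.75 F [-0.6  0.3 -0.4] | go x,y,z mm [-0.3  2.1  2.7] turn -0.1
```

```bash
python3 -m pendant '0.25 -0.01 0 0 0; 0.25 -0.02 0 0 0; 0.25 -0.03 0 0 0; 0.2 -0.04 0 0 0; 0 -0.04 0 0 0; 0 -0.02 0.02 -0.005 0; 0 0 0.03 -0.01 0; 0 0 0.04 -0.01 0'; python3 wl.py w3
python3 - <<'E'
from h import *
togo([.6429,.075,.12],90)
E
```

```text
t: 9.42
eef_pos: [0.5877, 0.2242, 0.205]
tcp_rot: [0.023, 0.727, 0.015, -0.686]
wrist_force: [0.6, 0.1, -0.7]
finger_gap: 0.0852
tilt deg (toolx world xy) [ 3.47 -1.15] at [593.2 209.6 205.5] yaw -87.8 q7 -2.11 gap 85.4 t 9.47 F [ 1.9 -7.8 -0.4] | go x,y,z mm [-29.8 210.5  -0.6] turn 2.2
tilt deg (toolx world xy) [ 3.47 -1.15] at [593.2 209.6 205.5] yaw -87.8 q7 -2.11 gap 85.4 t 9.47 F [ 1.9 -7.8 -0.4] | go x,y,z mm [ 91.1 134.5 -39.2] turn 2.2
```

View pics/w3.png

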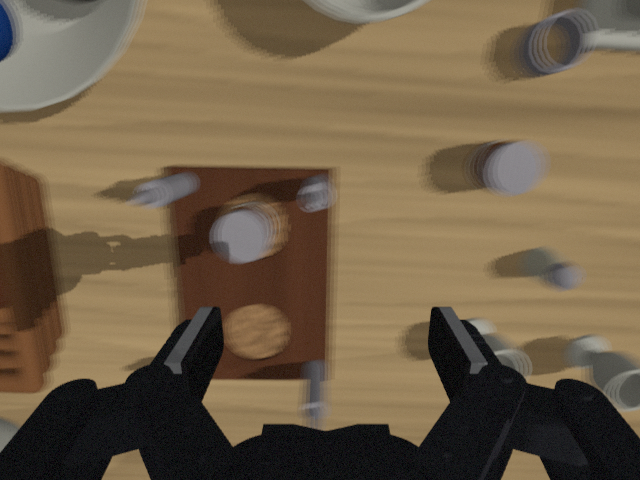

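The first jar is in the +x well, though the picture is blurred by motion. On to jar B.

```bash
python3 -m pendant '0 0.01 0.03 -0.011 1; 0 0.02 0.03 -0.011 0; 0 0.02 0.015 -0.005 0; 0 0.015 0.01 0 0; 0 0.005 0.005 0 0; 0 0 0 0 0; 0 0 0 0 0'
python3 - <<'E'
from h import *
togo([.6429,.0748,.12],90)
E
```

```text
t: 10.05
eef_pos: [0.6318, 0.1101, 0.1449]
tcp_rot: [0.011, 0.732, -0.005, -0.681]
wrist_force: [-0.7, 0.6, 0.5]
finger_gap: 0.0853
tilt deg (toolx world xy) [ 4.12 -1.24] at [631.8 110.1 144.9] yaw -89.6 q7 -1.98 gap 85.3 t 10.05 F [-0.7  0.6  0.5] | go x,y,z mm [26.4 34.8 -8.9] turn 0.4
```

```bash
cat > st.py <<'E'
from h import *
e,R,s=pose(); print(s["t"].__round__(2),"qd",np.degrees(s["qpos"]).round(2),"pos",(e*1000).round(1),"tilt",np.degrees(R[:2,0]).round(2),"yaw",np.degrees(np.arctan2(R[1,1],R[0,1])).round(2))
E
python3 st.py; python3 -m pendant '0 0 0 0 0; 0 0 0 0 0; 0 0 0 0 0; 0 0 0 0 0; 0 0 0 0 0; 0 0 0 0 0; 0 0 0 0 0; 0 0 0 0 0'; python3 st.py
```

```text
10.05 qd [   0.16   25.65  -18.53   99.6    12.89   52.98 -113.45] pos [631.8 110.1 144.9] tilt [ 4.12 -1.24] yaw -89.57
t: 10.72
eef_pos: [0.6327, 0.1204, 0.1506]
tcp_rot: [0.013, 0.735, 0.002, -0.678]
wrist_force: [-0.4, 0.1, -0.0]
finger_gap: 0.0853
10.72 qd [  -0.27   25.33  -18.95   99.36   12.74   53.05 -113.46] pos [632.7 120.4 150.6] tilt [ 4.56 -0.85] yaw -88.89
```

```bash
python3 -m pendant '0 0 0 0 0; 0 0 0 0 0; 0 0 0 0 0; 0 0 0 0 0; 0 0 0 0 0; 0 0 0 0 0; 0 0 0 0 0; 0 0 0 0 0'; python3 st.py;  python3 -m pendant '0 0.01 0 0 0'; python3 st.py
```

```text
t: 11.38
eef_pos: [0.6325, 0.1197, 0.1502]
tcp_rot: [0.012, 0.734, 0.001, -0.679]
wrist_force: [-0.2, 0.2, -0.8]
finger_gap: 0.0856
11.38 qd [  -0.25   25.36  -18.93   99.38   12.75   53.06 -113.46] pos [632.5 119.7 150.2] tilt [ 4.51 -0.88] yaw -88.94
t: 11.47
eef_pos: [0.6351, 0.1202, 0.1423]
tcp_rot: [0.012, 0.736, 0.001, -0.677]
wrist_force: [1.0, 1.1, 0.6]
finger_gap: 0.0853
11.47 qd [  -0.38   26.    -18.78   99.52   13.11   52.04 -113.73] pos [635.1 120.2 142.3] tilt [ 4.78 -0.82] yaw -88.94
```

```bash
python3 -m pendant '0 0 0 0 0'; python3 st.py;  python3 -m pendant '0 -0.01 0 0 0; 0 0 0 0 0'; python3 st.py;  python3 -m pendant '0 -0.04 0 0 0'; python3 st.py;  python3 -m pendant '0 0 0 0 0; 0 0 0 0 0'; python3 st.py
```

```text
t: 11.55
eef_pos: [0.6336, 0.1195, 0.1398]
tcp_rot: [0.012, 0.735, 0.001, -0.678]
wrist_force: [-0.1, -0.4, -1.6]
finger_gap: 0.0856
11.55 qd [  -0.39   26.12  -18.73   99.66   13.12   52.   -113.74] pos [633.6 119.5 139.8] tilt [ 4.56 -0.88] yaw -88.95
t: 11.72
eef_pos: [0.6321, 0.1195, 0.149]
tcp_rot: [0.013, 0.734, 0.001, -0.679]
wrist_force: [0.9, -0.5, 0.6]
finger_gap: 0.0854
11.72 qd [  -0.24   25.43  -18.92   99.41   12.77   53.04 -113.47] pos [632.1 119.5 149. ] tilt [ 4.43 -0.9 ] yaw -88.95
t: 11.8
eef_pos: [0.6227, 0.1177, 0.1799]
tcp_rot: [0.014, 0.728, -0.001, -0.686]
wrist_force: [-0.7, -0.6, -2.1]
finger_gap: 0.0852
11.8 qd [   0.25   23.09  -19.43   98.63   11.45   57.08 -112.51] pos [622.7 117.7 179.9] tilt [ 3.39 -1.13] yaw -88.96
t: 11.97
eef_pos: [0.6277, 0.1198, 0.189]
tcp_rot: [0.013, 0.732, 0.001, -0.681]
wrist_force: [-0.9, -0.7, -1.7]
finger_gap: 0.0855
11.97 qd [   0.28   22.64  -19.56   98.1    11.4    57.21 -112.47] pos [627.7 119.8 189. ] tilt [ 4.19 -0.93] yaw -88.95
```

```bash
python3 -m pendant '0 0 0 0 0; 0 0 0 0 0' >/dev/null; python3 st.py;  python3 -m pendant '0 0.04 0 0 0; 0 0 0 0 0; 0 0 0 0 0'>/dev/null; python3 st.py;  python3 -m pendant '0 -0.01 0 0 0; 0 -0.01 0 0 0; 0 -0.01 0 0 0; 0 -0.01 0 0 0; 0 0 0 0 0; 0 0 0 0 0'>/dev/null; python3 st.py; python3 -m pendant '0 0 -0.04 0 0; 0 0 0 0 0; 0 0 0 0 0'>/dev/null; python3 st.py;  python3 -m pendant '0 0 0.04 0 0; 0 0 0 0 0; 0 0 0 0 0'>/dev/null; python3 st.py; python3 -m pendant '0 0 0 -0.04 0; 0 0 0 0 0; 0 0 0 0 0'>/dev/null; python3 st.py;  python3 -m pendant '0 0 0 0.04 0; 0 0 0 0 0; 0 0 0 0 0'>/dev/null; python3 st.py
```

```text
12.13 qd [   0.27   22.51  -19.58   97.98   11.39   57.18 -112.47] pos [629.2 120.4 191.4] tilt [ 4.46 -0.87] yaw -88.94
12.38 qd [  -0.21   25.28  -19.     99.16   12.75   53.1  -113.45] pos [634.6 120.5 152.7] tilt [ 4.75 -0.8 ] yaw -88.94
12.88 qd [   0.32   21.8   -19.74   97.34   11.24   57.67 -112.35] pos [633.5 122.4 204.3] tilt [ 5.27 -0.7 ] yaw -88.92
13.13 qd [  -2.95   22.6   -20.16   95.9    12.23   58.27 -116.57] pos [635.4 160.8 207.7] tilt [ 5.67 -0.76] yaw -89.22
13.38 qd [   0.28   21.49  -19.96   97.15   11.14   57.61 -112.3 ] pos [635.3 126.1 209.5] tilt [ 5.77 -0.44] yaw -88.7
13.63 qd [-9.0000e-02  2.5640e+01 -1.9150e+01  9.2030e+01  1.1980e+01  5.9980e+01
 -1.1159e+02] pos [666.8 122.1 202.9] tilt [ 4.54 -0.88] yaw -88.76
13.88 qd [   0.47   22.05  -19.82   99.07   11.19   57.76 -112.33] pos [616.2 118.1 187.7] tilt [ 3.29 -1.18] yaw -88.74
```

Single 40 mm radial moves followed by idle rows reduce the tilt, so I'll use another one.

```bash
python3 -m pendant '0 0 0 -0.04 0; 0 0 0 0 0; 0 0 0 0 0'>/dev/null; python3 st.py; python3 -m pendant '0 0 0 0 0; 0 0 0 0 0'>/dev/null; python3 st.py;  python3 -m pendant '0 0 0 0.04 0; 0 0 0 0 0; 0 0 0 0 0'>/dev/null; python3 st.py;python3 -m pendant '0 0 0 0 0; 0 0 0 0 0'>/dev/null; python3 st.py
```

```text
14.13 qd [-3.0000e-02  2.6130e+01 -1.9240e+01  9.4870e+01  1.1960e+01  6.0080e+01
 -1.1164e+02] pos [638.4 117.2 175. ] tilt [ 1.3  -1.69] yaw -88.32
14.3 qd [-4.0000e-02  2.6110e+01 -1.9230e+01  9.4690e+01  1.1960e+01  6.0050e+01
 -1.1165e+02] pos [640.3 117.6 176.6] tilt [ 1.52 -1.63] yaw -88.35
14.55 qd [   0.48   22.07  -20.02  101.05   11.1    58.05 -112.31] pos [594.7 115.7 172.4] tilt [ 1.13 -1.75] yaw -88.29
14.72 qd [   0.46   21.86  -20.07  101.     11.08   58.09 -112.3 ] pos [595.3 116.5 175.1] tilt [ 1.35 -1.72] yaw -88.25
```

```bash
python3 -m pendant '0 0.0 0.036 -0.036 1; 0 0 0 0 0; 0 0 0 0 0; 0 0 0 0 0'>/dev/null
python3 - <<'E'
from h import *
togo([.6429,.0748,.08],90)
E
```

```text
tilt deg (toolx world xy) [ 2.21 -1.54] at [633.1  89.5 183.5] yaw -89.3 q7 -1.92 gap 85.7 t 15.05 F [ 0.5 -0.7  0.7] | go x,y,z mm [104.2  12.   -5.7] turn 0.7
```

```bash
python3 -m pendant '0 0.035 0.006 -0.003 0.5; 0 0.035 0.004 -0.002 0; 0 0.02 0 0 0; 0 0 0 0 0; 0 0 0 0 0'>/dev/null
python3 - <<'E'
from h import *
togo([.6429,.0748,.02],90)
E
```

```text
tilt deg (toolx world xy) [ 3.43 -1.31] at [653.   79.6 101. ] yaw -89.8 q7 -1.94 gap 85.2 t 15.47 F [ 1.  -0.3  0.4] | go x,y,z mm [80.3  2.9 15. ] turn 0.2
```

```bash
python3 -m pendant '0 0.03 0.003 0.012 0; 0 0.02 0 0.006 0; 0 0.012 0 0 0; 0 0 0 0 0; 0 0 0 0 0'>/dev/null
python3 - <<'E'
from h import *
togo([.6429,.0748,.02],90)
E
```

```text
tilt deg (toolx world xy) [ 4.47 -1.07] at [647.7  79.1  46.9] yaw -89.8 q7 -1.97 gap 85.4 t 15.88 F [0.3 0.3 0.9] | go x,y,z mm [26.5  3.7  6.9] turn 0.2
```

```bash
python3 -m pendant '0 0.012 0.003 0.004 0; 0 0.008 0 0.002 0; 0 0.002 0 0 0; 0 0 0 0 0'>/dev/null
python3 - <<'E'
from h import *
togo([.6429,.0748,.02],90)
E
```

```text
tilt deg (toolx world xy) [ 5.05 -0.97] at [648.3  76.8  28.3] yaw -89.7 q7 -1.98 gap 84.9 t 16.22 F [0.  0.3 0.8] | go x,y,z mm [7.9 1.8 6.1] turn 0.3
```

```bash
python3 -m pendant '0 0.005 0.001 0.005 0; 0 0.001 0.001 0.002 0; 0.6 0 0 0 0; 1 0 0 0 0; 1 0 0 0 0; 1 0 0 0 0; 1 0 0 0 0' 30 >/dev/null
python3 - <<'E'
from h import *
togo([.6429,.0748,.02],90)
E
```

```text
tilt deg (toolx world xy) [ 5.17 -0.94] at [642.2  74.7  22.5] yaw -89.8 q7 -1.99 gap 43.4 t 16.8 F [-0.2  0.6 -1.7] | go x,y,z mm [ 2.5 -0.2 -0.4] turn 0.2
```

```bash
python3 -m pendant '1 -0.02 0 0 0; 1 -0.03 0 0 0; 1 -0.035 0 0 0; 1 -0.035 0 0 0; 1 -0.03 -0.01 0.005 0; 1 -0.01 -0.02 0.016 -0.5; 1 0 -0.025 0.02 -0.5; 1 0 -0.025 0.02 0' >/dev/null
python3 - <<'E'
from h import *
togo([.464,.2935,.18],91.7)
E
```

```text
tilt deg (toolx world xy) [ 5.13 -1.28] at [568.8 147.9 180.7] yaw -89.8 q7 -2.07 gap 43.2 t 17.47 F [ 0.   0.2 -0.2] | go x,y,z mm [ -11.9 -146.   103.5] turn -1.5
```

```bash
python3 -m pendant '1 -0.004 -0.028 0.02 -0.7; 1 -0.004 -0.028 0.02 -0.7; 1 -0.002 -0.024 0.018 0; 1 0 -0.015 0.01 0; 1 0 -0.005 0.003 0; 1 0 0 0 0; 1 0 0 0 0' >/dev/null
python3 - <<'E'
from h import *
togo([.464,.2935,.15],91.7)
E
```

```text
tilt deg (toolx world xy) [ 5.25 -1.06] at [485.9 257.7 183.7] yaw -87.6 q7 -2.29 gap 43.1 t 18.05 F [ 0.7 -0.2 -0.5] | go x,y,z mm [ 30.9 -37.4  23.3] turn 0.7
```

```bash
python3 -m pendant '1 0.004 -0.025 0.013 0.5; 1 0.006 -0.012 0.006 0; 1 0.008 -0.004 0.002 0; 1 0.006 0 0 0; 1 0 0 0 0; 1 0 0 0 0' >/dev/null
python3 - <<'E'
from h import *
togo([.464,.2935,.034],91.7)
E
```

```text
tilt deg (toolx world xy) [ 5.4  -1.48] at [474.7 286.7 154.9] yaw -89.3 q7 -2.42 gap 43.1 t 18.55 F [ 0.1  0.1 -0.8] | go x,y,z mm [119.1 -10.2  21.9] turn -1.0
```

```bash
python3 -m pendant '1 0.015 -0.006 0.010 -1; 1 0.02 -0.003 0.006 0; 1 0.02 0 0.003 0; 1 0.01 0 0 0; 1 0 0 0 0; 1 0 0 0 0' >/dev/null
python3 - <<'E'
from h import *
togo([.464,.2935,.034],91.7)
E
```

```text
tilt deg (toolx world xy) [ 5.75 -1.68] at [470.4 285.7  87.8] yaw -89.1 q7 -2.5 gap 43.8 t 19.05 F [ 0.2  0.9 -0.7] | go x,y,z mm [52.7 -9.6 11.6] turn -0.8
```

```bash
python3 -m pendant '1 0.008 -0.012 0.008 -0.8; 1 0.012 -0.004 0.004 0; 1 0.012 0 0.002 0; 1 0.005 0 0 0; 1 0 0 0 0' >/dev/null
python3 - <<'E'
from h import *
togo([.464,.2935,.034],91.7)
E
```

```text
tilt deg (toolx world xy) [ 6.21 -1.58] at [466.  299.5  51. ] yaw -88.7 q7 -2.57 gap 43.0 t 19.47 F [ 0.  -0.2 -0.8] | go x,y,z mm [16.9  5.4  3.9] turn -0.4
```

```bash
python3 -m pendant '1 0.006 0.005 0.003 0; 1 0.004 0.002 0.001 0; 1 0.003 0 0 0; 1 0 0 0 0' >/dev/null
python3 - <<'E'
from h import *
togo([.464,.2935,.034],91.7)
E
```

```text
tilt deg (toolx world xy) [ 6.26 -1.66] at [464.5 289.8  36.9] yaw -88.8 q7 -2.58 gap 43.2 t 19.8 F [-0.7 -0.5 -0.3] | go x,y,z mm [ 2.8 -3.8  0.8] turn -0.5
```

```bash
python3 -m pendant '1 0.002 -0.001 0.001 0; 1 0.002 -0.001 0 0; 1 0.001 0 0 0; 1 0 0 0 0' >/dev/null
python3 - <<'E'
from h import *
togo([.464,.2935,.034],91.7)
E
```

```text
tilt deg (toolx world xy) [ 6.4  -1.83] at [465.6 290.9  34.9] yaw -88.9 q7 -2.59 gap 43.3 t 20.13 F [ 0.3 -0.1 -0.5] | go x,y,z mm [ 0.7 -2.6  1.6] turn -0.6
```

```bash
python3 -m pendant '1 0.0015 -0.001 0 0; 1 0.001 0 0 0; 0.45 0 0 0 0; 0.3 0 0 0 0; 0.25 0 0 0 0; 0.25 0 0 0 0'
python3 - <<'E'
from h import *
togo([.464,.2935,.034],91.7)
E
```

```text
t: 20.63
eef_pos: [0.4672, 0.2935, 0.0348]
tcp_rot: [0.019, 0.746, -0.004, -0.665]
wrist_force: [-0.5, 0.1, 1.2]
finger_gap: 0.0647
tilt deg (toolx world xy) [ 6.6  -1.79] at [467.2 293.5  34.8] yaw -88.9 q7 -2.6 gap 64.7 t 20.63 F [-0.5  0.1  1.2] | go x,y,z mm [ 0.5 -0.1  3.3] turn -0.6
```

```bash
python3 -m pendant '0.25 -0.01 0 -0.001 0; 0.25 -0.02 0 -0.002 0; 0.25 -0.03 0 -0.003 0; 0.2 -0.035 0 -0.004 0; 0 -0.035 0 -0.004 0; 0 -0.015 0 -0.002 0; 0 0 0 0 0; 0 0 0 0 0' >/dev/null; python3 wl.py w4
```

```text
tilt deg (toolx world xy) [ 6.37 -1.83] at [464.8 298.7 187.9] yaw -88.8 q7 -2.43 gap 85.3 t 21.35 F [ 0.  -0.5  0.1] | go x,y,z mm [ -27.1  303.2 -132.5] turn 1.2
```

View pics/w4.png

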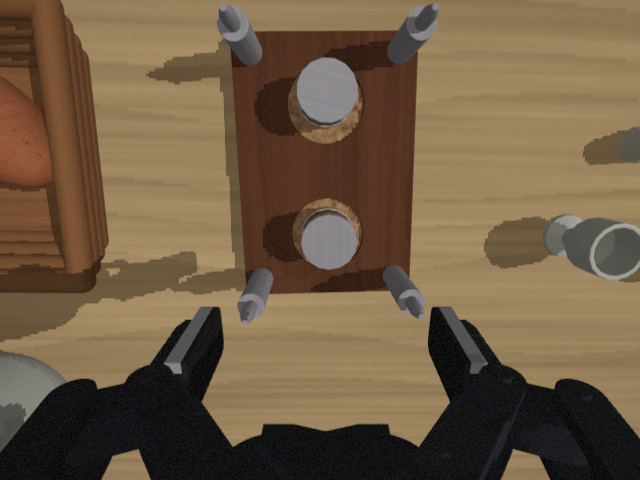

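Both jars stand in the wells, with lids at (327,91) and (329,239). All four pin tips are visible, so I can fit the stand's pose.

```bash
cat >> h.py <<'E'
def projd(m,p,k):
    f=240/np.tan(np.radians(m["vertical_fov"])/2)
    c=m["view"][:3,:3]@np.asarray(p,float)+m["view"][:3,3]
    a=np.array([c[0]/-c[2],-c[1]/-c[2]]); a=a*(1+k*(a@a))
    return np.array([m["cx"],m["cy"]])+f*a
def hitd(m,u,v,z,k):
    f=240/np.tan(np.radians(m["vertical_fov"])/2)
    d=np.array([(u-m["cx"])/f,(v-m["cy"])/f]);a=d.copy()
    for _ in range(20): a=d/(1+k*(a@a))
    return hit(m,m["cx"]+f*a[0],m["cy"]+f*a[1],z)
E
python3 - <<'E'
from h import *; import pickle
from scipy.optimize import least_squares
m=pickle.load(open("pics/w4.pkl","rb"))
h=lambda sx,sy,z:(sx*.095,sy*.06,z)
obs=[(h(1,1,.103),(225,10)),(h(1,-1,.103),(434,8)),(h(-1,1,.103),(243,318)),(h(-1,-1,.103),(421,315)),
((.11,.075,.016),(232,31)),((.11,-.075,.016),(417,31)),((-.11,.075,.016),(247,293)),((-.11,-.075,.016),(410,291))]
for fk in (0,1):
    f=lambda q: np.concatenate([projd(m,T(*q[:3])(p),q[3]*fk)-uv for p,uv in obs])
    r=least_squares(f,[.52,.294,.03,0]);print(r.x.round(4),np.degrees(r.x[2]).round(2));print(r.fun.reshape(-1,2).round(1).tolist())
k=r.x[3]
for n,u,v in [("j+",327,91),("j-",329,239)]: print(n,hitd(m,u,v,.06,k).round(4))
E
```

```text
[0.5189 0.2929 0.0321 0.    ] 1.84
[[-1.2, -2.4], [1.7, -0.4], [1.4, 3.2], [-0.1, 1.5], [-2.3, -0.3], [2.1, -0.7], [-0.6, 1.5], [-1.2, -0.4]]
[ 0.5201  0.293   0.0321 -0.0324] 1.84
[[0.3, -1.3], [0.0, 0.9], [1.6, 1.2], [-0.4, -0.5], [-1.2, 0.7], [1.0, 0.3], [-0.5, 0.1], [-1.4, -1.8]]
j+ [0.577  0.2957 0.06  ]
j- [0.4697 0.2919 0.06  ]
```

```bash
python3 -m pendant '0 -0.01 0.02 0.0 -7; 0 -0.01 0.03 0.005 -7; 0 0 0.033 0.011 -7; 0 0 0.031 0.015 -7; 0 0 0.029 0.019 -7; 0 0 0.027 0.022 -7; 0 0 0.024 0.026 -7; 0 0 0.020 0.028 -7' >/dev/null
python3 - <<'E'
from h import *
togo([.526,-.28,.24],22.5)
E
```

```text
tilt deg (toolx world xy) [ 5.14 -1.78] at [437.3  67.6 200.5] yaw -37.4 q7 -0.97 gap 85.4 t 22.02 F [1.  0.6 0.6] | go x,y,z mm [-20.6 284.  221.8] turn -59.9
```

```bash
python3 -m pendant '0 -0.01 0.025 0.023 -7; 0 -0.01 0.022 0.025 -7; 0 -0.01 0.019 0.028 -7; 0 -0.005 0.016 0.030 -7; 0 0 0.012 0.032 -7; 0 0 0.008 0.033 -7; 0 0 0.003 0.024 -7; 0 0 0 0.015 -5' >/dev/null
python3 - <<'E'
from h import *
togo([.526,-.28,.24],22.5)
E
```

```text
tilt deg (toolx world xy) [ 3.41 -1.85] at [ 453.1 -158.3  224.9] yaw 12.1 q7 0.43 gap 85.4 t 22.68 F [-0.2 -0.3 -0.2] | go x,y,z mm [ -6.9  46.4 134.7] turn -10.4
```

```bash
python3 -m pendant '0 0 0.008 0.025 -6; 0 0 0.005 0.015 -4; 0 0 0 0 0; 0 0 0 0 0; 0 0 0.028 0.028 0; 0 0 0 0 0; 0 0 0 0 0; 0 0 0 0 0' >/dev/null
python3 - <<'E'
from h import *
togo([.526,-.28,.24],22.5)
E
```

```text
tilt deg (toolx world xy) [ 0.82 -1.08] at [ 495.4 -209.2  206.1] yaw 22.0 q7 0.68 gap 85.5 t 23.35 F [-0.2 -0.5  1.4] | go x,y,z mm [-32.1   2.   77.9] turn -0.5
```

```bash
python3 -m pendant '0 -0.01 0.001 0.034 0; 0 0 0 0 0; 0 0 0 0.025 0; 0 0 0 0 0; 0 0 0 0 0' >/dev/null; python3 wl.py w5;  python3 - <<'E'
from h import *
togo([.526,-.28,.24],22.5)
E
```

```text
tilt deg (toolx world xy) [ 0.38 -0.85] at [ 513.7 -257.2  214.2] yaw 22.3 q7 0.76 gap 85.8 t 23.82 F [-0.8 -0.9  0.6] | go x,y,z mm [ -29.   177.5 -204.7] turn -67.7
tilt deg (toolx world xy) [ 0.38 -0.85] at [ 513.7 -257.2  214.2] yaw 22.3 q7 0.76 gap 85.8 t 23.82 F [-0.8 -0.9  0.6] | go x,y,z mm [-25.4   2.7  26.2] turn -0.2
```

View pics/w5.png

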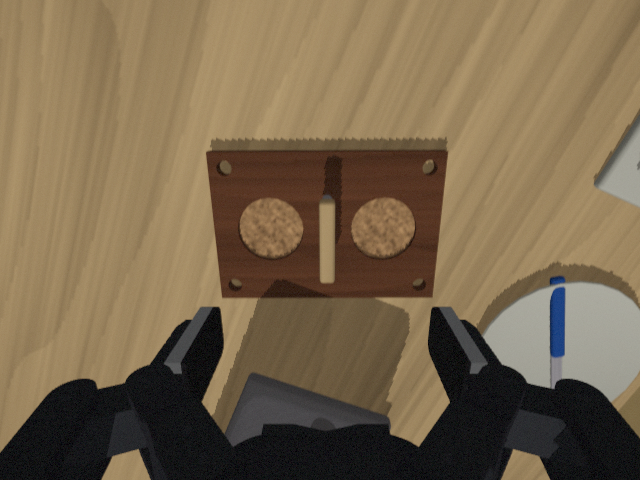

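Run:
```python
from h import *; import pickle
from scipy.optimize import least_squares
m=pickle.load(open("pics/w5.pkl","rb"));k=-.032
h=lambda sx,sy,z:(sx*.095,sy*.06,z)
# image right = tool y = tray +x ; image up = -tool z = tray +y
obs=[(h(-1,1,.012),(225,167.5)),(h(1,1,.012),(429,167)),(h(-1,-1,.012),(236,284)),(h(1,-1,.012),(418,284)),
((-.11,.075,.012),(208,151)),((.11,.075,.012),(447,151)),((-.11,-.075,.012),(222,297)),((.11,-.075,.012),(434,297)),((-.055,0,.008),(271,228)),((.055,0,.008),(383,228))]
f=lambda q: np.concatenate([projd(m,T(*q[:3])(p),q[3])-uv for p,uv in obs])
r=least_squares(f,[.52,-.28,.39,0]);print(r.x.round(4),np.degrees(r.x[2]).round(2));print(r.fun.reshape(-1,2).round(1).tolist())
for u,v in [(327,200),(327,282)]: print("handle",hitd(m,u,v,.053,k).round(4))
print("pred handle",[T(*r.x[:3])((0,y,.053)).round(4) for y in (.038,-.038)])
D=camera_model("side");S=camera_model("scene")
for u,v in [(337,95),(388,107),(427,62)]: print("toaster base",hit(D,u,v,0).round(3))
for z in (.1,.15,.2): print("toaster top corner wrist z",z,[hitd(m,u,v,z,k).round(3).tolist() for u,v in [(253,374),(388,413)]])
# vertical edges in side img: top corners
for z in (.1,.15,.2): print(z,[hit(D,u,v,z).round(3).tolist() for u,v in [(342,35),(400,48)]])
```

```text
[ 0.5249 -0.2799  0.3902 -0.0606] 22.36
[[-0.3, 0.2], [0.9, 0.4], [-0.4, 0.1], [1.0, -0.2], [-0.9, 0.5], [0.5, 0.1], [0.7, -0.2], [-2.2, -0.5], [0.6, -0.2], [0.0, -0.4]]
handle [ 0.5096 -0.2439  0.053 ]
handle [ 0.5384 -0.3141  0.053 ]
pred handle [array([ 0.5105, -0.2448,  0.053 ]), array([ 0.5394, -0.315 ,  0.053 ])]
toaster base [ 0.686 -0.501  0.   ]
toaster base [ 0.555 -0.491  0.   ]
toaster base [ 0.508 -0.736  0.   ]
toaster top corner wrist z 0.1 [[0.504, -0.396, 0.1], [0.628, -0.391, 0.1]]
toaster top corner wrist z 0.15 [[0.5, -0.351, 0.15], [0.598, -0.348, 0.15]]
toaster top corner wrist z 0.2 [[0.495, -0.307, 0.2], [0.569, -0.305, 0.2]]
0.1 [[0.709, -0.606, 0.1], [0.56, -0.586, 0.1]]
0.15 [[0.679, -0.502, 0.15], [0.544, -0.484, 0.15]]
0.2 [[0.648, -0.399, 0.2], [0.527, -0.382, 0.2]]
```

```bash
python3 -m pendant '0 0.03 0.002 0.012 0; 0 0.035 0 0.01 0; 0 0.03 0 0.003 0; 0 0.02 0 0 0; 0 0.005 0 0 0; 0 0 0 0 0' >/dev/null;   python3 - <<'E'
from h import *
togo([.5249,-.2799,.034],22.4)
E
```

```text
tilt deg (toolx world xy) [ 1.16 -1.11] at [ 530.8 -278.9   97.6] yaw 22.6 q7 0.78 gap 85.7 t 24.32 F [ 0.3  0.6 -0.1] | go x,y,z mm [63.4 -6.6 -3. ] turn 0.2
```

```bash
python3 -m pendant '0 0.02 -0.004 -0.002 0; 0 0.018 -0.002 -0.001 0; 0 0.012 0 0 0; 0 0.004 0 0 0; 0 0 0 0 0; 0 0 0 0 0' >/dev/null;   python3 - <<'E'
from h import *
togo([.5249,-.2799,.034],22.4)
E
```

```text
tilt deg (toolx world xy) [ 1.89 -1.34] at [ 531.3 -278.4   50.4] yaw 22.8 q7 0.78 gap 85.3 t 24.82 F [-0.3  0.2  0.2] | go x,y,z mm [16.2 -6.8 -1.7] turn 0.4
```

```bash
python3 -m pendant '0 0.007 -0.004 -0.001 0.3; 0 0.005 -0.002 0 0; 0 0.002 -0.001 0 0; 0 0 0 0 0; 0 0 0 0 0' >/dev/null;   python3 - <<'E'
from h import *
togo([.5249,-.2799,.034],22.4)
E
```

```text
tilt deg (toolx world xy) [ 2.29 -1.52] at [ 527.6 -282.    39.1] yaw 22.5 q7 0.78 gap 85.2 t 25.23 F [ 0.2 -0.2 -0.3] | go x,y,z mm [ 4.9 -1.8 -3.2] turn 0.1
```

```bash
python3 -m pendant '0 0.003 -0.001 -0.002 0; 0 0.001 -0.001 -0.001 0; 0.5 0 0 0 0; 0.8 0 0 0 0; 1 0 0 0 0; 1 0 0 0 0; 1 0 0 0 0' 70 >/dev/null;   python3 - <<'E'
from h import *
togo([.5249,-.2799,.034],22.4)
E
```

```text
tilt deg (toolx world xy) [ 2.32 -1.53] at [ 524.8 -280.1   34.9] yaw 22.4 q7 0.78 gap 25.8 t 25.82 F [-0.9  0.2  0.5] | go x,y,z mm [ 0.9  0.2 -0.2] turn 0.0
```

```bash
python3 -m pendant '1 0 0 0 0; 1 0 0 0 0; 1 0 0 0 0' 70 >/dev/null;   python3 - <<'E'
from h import *
togo([.5249,-.2799,.034],22.4)
E
```

```text
tilt deg (toolx world xy) [ 2.31 -1.55] at [ 524.9 -280.2   35.3] yaw 22.5 q7 0.78 gap 12.5 t 26.07 F [ 0.8  0.  -0.7] | go x,y,z mm [ 1.3  0.  -0.3] turn 0.1
```

```bash
python3 -m pendant '1 -0.01 0 0 0; 1 -0.015 0 0 0; 1 -0.02 0 0 0; 1 -0.025 0 0 0; 1 -0.025 0 0 0; 1 -0.025 0 0 0; 1 -0.015 0 0 0; 1 -0.005 0 0 0' >/dev/null;   python3 - <<'E'
from h import *
togo([.5195,.293,.18],1.8)
E
```

```text
tilt deg (toolx world xy) [ 1.15 -0.94] at [ 510.4 -271.9  174.1] yaw 22.4 q7 0.79 gap 12.8 t 26.73 F [-0.  -0.6 -3.2] | go x,y,z mm [ -15.   224.  -518.5] turn 20.6
```

```bash
python3 -m pendant '1 -0.003 0.004 -0.010 1; 1 -0.003 0.007 -0.018 2; 1 -0.002 0.010 -0.027 3; 1 0 0.009 -0.029 3; 1 0 0.008 -0.031 3; 1 0 0.006 -0.031 3; 1 0 0.004 -0.032 2; 1 0 0.003 -0.032 1' >/dev/null;   python3 - <<'E'
from h import *
togo([.5195,.293,.18],1.8)
E
```

```text
tilt deg (toolx world xy) [ 0.78 -1.36] at [507.7 -60.2 175.1] yaw 2.1 q7 0.02 gap 12.8 t 27.4 F [ 0.5  0.6 -2.3] | go x,y,z mm [ -13.2   24.9 -352.3] turn 0.3
```

```bash
python3 -m pendant '1 -0.002 0.002 -0.032 0; 1 -0.002 0.001 -0.032 0; 1 -0.002 0.001 -0.032 0; 1 0 0.001 -0.032 0; 1 0 0.001 -0.030 0; 1 0 0.001 -0.024 0; 1 0 0.001 -0.016 0; 1 0 0 -0.008 0' >/dev/null;   python3 - <<'E'
from h import *
togo([.5195,.293,.18],1.8)
E
```

```text
tilt deg (toolx world xy) [-0.09 -1.21] at [496.5 163.1 168.5] yaw 2.6 q7 -0.44 gap 12.4 t 28.07 F [ 0.5  0.9 -3.4] | go x,y,z mm [ -14.3   28.8 -128.4] turn 0.8
```

```bash
python3 -m pendant '1 -0.006 0.006 -0.018 0; 1 -0.005 0.006 -0.022 0; 1 -0.003 0.005 -0.022 0; 1 0 0.003 -0.015 0.5; 1 0 0.001 -0.008 0; 1 0 0 -0.003 0; 1 0 0 0 0; 1 0 0 0 0' >/dev/null;   python3 - <<'E'
from h import *
togo([.5195,.293,.18],1.8)
E
```

```text
tilt deg (toolx world xy) [-0.95 -1.78] at [508.2 249.6 173. ] yaw 2.0 q7 -0.61 gap 12.6 t 28.73 F [ 0.5 -0.7 -4. ] | go x,y,z mm [ -8.5  12.6 -42.8] turn 0.2
```

```bash
python3 -m pendant '1 0 0.005 -0.012 0; 1 0 0.004 -0.012 0; 1 0 0.002 -0.010 0; 1 0 0 -0.004 0; 1 0 0 0 0; 1 0 0 0 0' >/dev/null;   python3 - <<'E'
from h import *
togo([.5195,.293,.15],1.8)
E
python3 wl.py w6
python3 - <<'E'
from h import *
for n in ["scene","side"]:
    cv2.imwrite(f"pics/{n}6.png",cv2.cvtColor(grab_frame(n),cv2.COLOR_RGB2BGR))
i=cv2.imread("pics/scene6.png")[60:260,260:500]; cv2.imwrite("pics/s6c.png",cv2.resize(i,None,fx=3,fy=3,interpolation=2))
i=cv2.imread("pics/side6.png")[230:480,100:440]; cv2.imwrite("pics/d6c.png",cv2.resize(i,None,fx=2,fy=2,interpolation=2))
E
```

```text
tilt deg (toolx world xy) [-1.03 -1.95] at [519.8 286.9 170.4] yaw 1.6 q7 -0.67 gap 13.4 t 29.23 F [ 0.2  0.2 -2.4] | go x,y,z mm [20.1  0.3 -6.8] turn -0.2
tilt deg (toolx world xy) [-1.03 -1.94] at [519.7 286.9 170.4] yaw 1.6 q7 -0.67 gap 12.6 t 29.28 F [ 0.5  0.9 -3.3] | go x,y,z mm [-61.3  70.9 291.3] turn -88.4
```

View pics/w6.png

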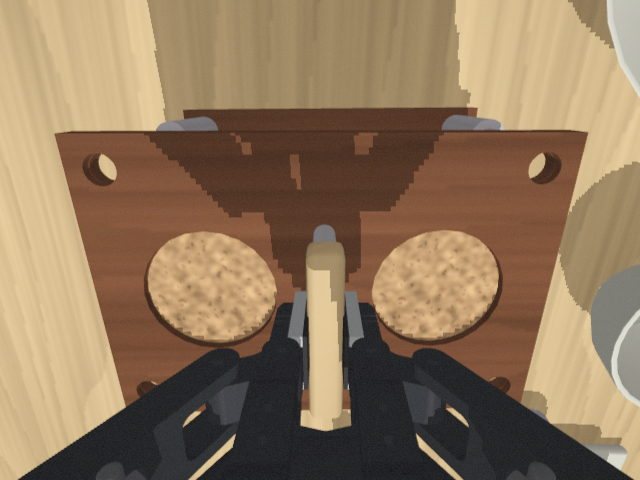

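View pics/s6c.png

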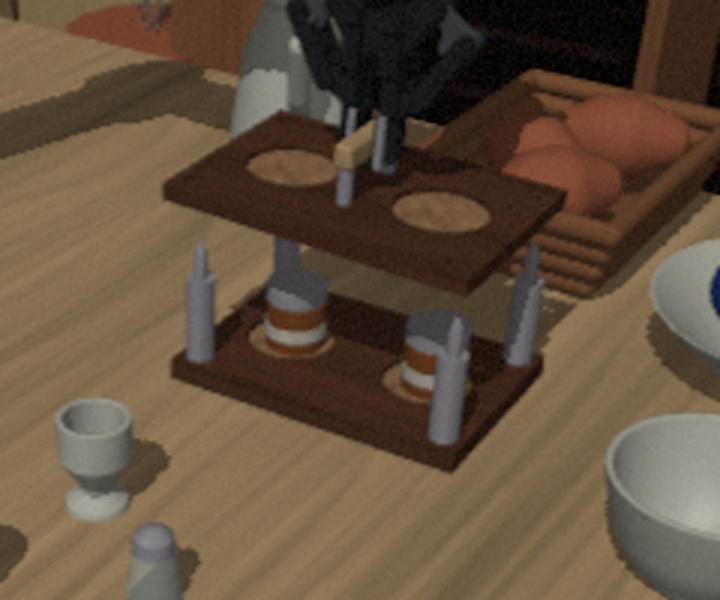

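View pics/d6c.png

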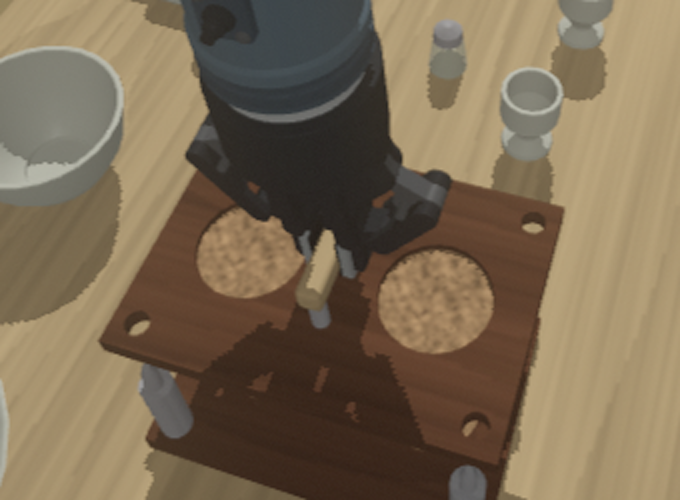

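```bash
cat > trayfit.py <<'E'
import sys,pickle
from h import *
from scipy.optimize import least_squares
def fit(m,obs,k):
    P=np.array([o[0] for o in obs],float)
    def tf(q): 
        return Ro.from_rotvec(q[3:6]).as_matrix()@P.T+q[:3,None]
    def f(q): 
        X=tf(q); return np.concatenate([projd(m,X[:,i],k)-obs[i][1] for i in range(len(obs))])
    r=least_squares(f,[.52,.29,.14,0,0,.03]);q=r.x
    R=Ro.from_rotvec(q[3:]).as_matrix()
    print("k",k,"origin",(q[:3]*1000).round(1),"yaw",np.degrees(np.arctan2(R[1,0],R[0,0])).round(2),"slope x,y axes deg",np.degrees(R[2,:2]).round(2),"rms",np.sqrt(np.mean(r.fun**2)).round(2),"end u",(q[:3]+R@[0,0,.045]).round(4))
    return q,r.fun
E
python3 - <<'E'
from trayfit import *
m=pickle.load(open("pics/w6.pkl","rb"))
h=lambda sx,sy,z:(sx*.095,sy*.06,z)
obs=[((-.11,.075,.012),(58,132)),((.11,.075,.012),(587,131)),(h(-1,1,.012),(100,168)),(h(1,1,.012),(544,167)),((-.055,0,.008),(211,288)),((.055,0,.008),(435,286)),
((0,.038,.053),(325,243))]
for k in (0,-.03,-.045,-.06):
    q,f=fit(m,obs,k)
print(f.reshape(-1,2).round(1).tolist())
E
```

```text
k 0 origin [517.5 287.1 136.7] yaw 1.54 slope x,y axes deg [-1.68 -3.01] rms 1.49 end u [0.5188 0.2895 0.1817]
k -0.03 origin [517.5 288.1 138.4] yaw 1.53 slope x,y axes deg [-1.71 -2.51] rms 1.66 end u [0.5188 0.2901 0.1833]
k -0.045 origin [517.5 288.6 139.2] yaw 1.53 slope x,y axes deg [-1.72 -2.25] rms 1.82 end u [0.5188 0.2904 0.1842]
k -0.06 origin [517.5 289.2 140.1] yaw 1.52 slope x,y axes deg [-1.74 -1.98] rms 2.01 end u [0.5188 0.2908 0.1851]
[[1.7, -1.6], [-3.1, -1.4], [0.2, -2.3], [0.6, -2.4], [-1.2, 0.9], [2.3, 1.6], [-0.3, 4.3]]
```

```bash
python3 -m pendant '1 0.004 0 -0.003 0; 1 0.006 0 -0.002 0; 1 0.005 0 0 0; 1 0.002 0 0 0; 1 0 0 0 0; 1 0 0 0 0' >/dev/null;   python3 - <<'E'
from h import *
togo([.5195,.2933,.15],1.8)
E
```

```text
tilt deg (toolx world xy) [-1.1  -2.11] at [518.9 288.4 150.7] yaw 1.4 q7 -0.69 gap 12.8 t 29.88 F [ 0.2 -0.8 -3. ] | go x,y,z mm [ 0.5  0.7 -4.9] turn -0.4
```

```bash
python3 -m pendant '1 -0.01 0 -0.002 0; 1 -0.01 0 -0.001 0; 1 -0.01 0 -0.001 0; 1 0 0 0 0; 1 0 0 0 0' >/dev/null;   python3 st.py; python3 -m pendant '1 0.035 0 -0.002 0; 1 0 0 0 0; 1 0 0 0 0; 1 0 0 0 0' >/dev/null;   python3 st.py
python3 - <<'E'
from h import *
togo([.5195,.2933,.15],1.8)
E
```

```text
30.3 qd [-19.2   21.71 -18.2   99.67   8.72  61.94 -39.15] pos [520.  294.3 184.9] tilt [-1.02 -2.05] yaw 1.4
30.63 qd [-19.64  23.75 -17.89 100.94   9.68  58.3  -40.03] pos [522.1 296.9 153.8] tilt [-0.61 -1.84] yaw 1.4
tilt deg (toolx world xy) [-0.61 -1.84] at [522.1 296.9 153.8] yaw 1.4 q7 -0.7 gap 12.9 t 30.63 F [ 0.3 -0.3 -3.9] | go x,y,z mm [ 3.9 -2.6  3.4] turn -0.4
```

```bash
python3 -m pendant '1 -0.01 -0.002 0.003 -0.2; 1 -0.01 -0.001 0.001 0; 1 -0.01 0 0 0; 1 0 0 0 0; 1 0.037 0 0 0; 1 0 0 0 0; 1 0 0 0 0; 1 0 0 0 0' >/dev/null;   python3 st.py; python3 -m pendant '1 -0.01 0 0 -0.2; 1 -0.01 0 0 0; 1 -0.01 0 0 0; 1 0 0 0 0; 1 0.037 0 0 0; 1 0 0 0 0; 1 0 0 0 0; 1 0 0 0 0' >/dev/null
python3 - <<'E'
from h import *
togo([.5195,.2933,.15],1.8)
E
```

```text
31.3 qd [-19.29  22.85 -17.98 101.18   9.63  57.87 -39.6 ] pos [525.1 295.7 161.4] tilt [ 0.33 -1.32] yaw 1.57
tilt deg (toolx world xy) [ 1.28 -0.76] at [531.3 300.4 169.4] yaw 1.8 q7 -0.69 gap 12.7 t 31.97 F [ 0.1  0.1 -3.1] | go x,y,z mm [ 19.2 -12.4   6.4] turn -0.0
```

```bash
python3 -m pendant '1 0.002 -0.006 0.003 0; 1 0.004 -0.005 0.003 0; 1 0.005 -0.002 0.001 0; 1 0.004 0 0 0; 1 0 0 0 0; 1 0 0 0 0' >/dev/null;   python3 - <<'E'
from h import *
togo([.5195,.2933,.147],1.8)
E
```

```text
tilt deg (toolx world xy) [ 1.63 -0.57] at [519.3 293.5 157.7] yaw 1.8 q7 -0.69 gap 12.8 t 32.47 F [-0.   0.8 -3.2] | go x,y,z mm [10.7 -0.1  0.1] turn 0.0
```

```bash
python3 -m pendant '1 0.004 0 0 0; 1 0.004 0 0 0; 1 0.002 0 0 0; 1 0 0 0 0' >/dev/null; python3 wl.py w7
python3 - <<'E'
from h import *
togo([.5195,.2933,.147],1.8)
for n in ["scene","side"]:
    cv2.imwrite(f"pics/{n}7.png",cv2.cvtColor(grab_frame(n),cv2.COLOR_RGB2BGR))
i=cv2.imread("pics/scene7.png")[70:230,290:470]; cv2.imwrite("pics/s7c.png",cv2.resize(i,None,fx=4,fy=3.7,interpolation=2))
i=cv2.imread("pics/side7.png")[300:480,140:400]; cv2.imwrite("pics/d7c.png",cv2.resize(i,None,fx=3,fy=3,interpolation=2))
E
```

```text
tilt deg (toolx world xy) [ 1.65 -0.55] at [520.1 293.6 146.9] yaw 1.8 q7 -0.7 gap 12.8 t 32.85 F [ 0.2  0.3 -3.7] | go x,y,z mm [-88.   73.3 296.9] turn -88.2
tilt deg (toolx world xy) [ 1.65 -0.55] at [520.1 293.6 146.9] yaw 1.8 q7 -0.7 gap 12.8 t 32.85 F [ 0.2  0.3 -3.7] | go x,y,z mm [-0.1 -0.6  0.2] turn -0.0
```

View pics/w7.png

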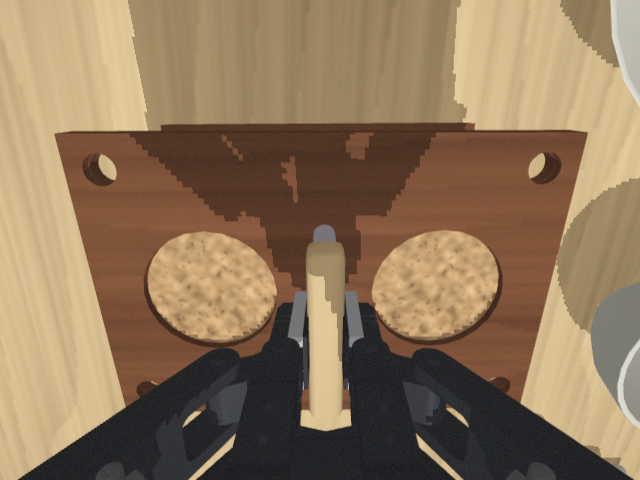

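View pics/s7c.png

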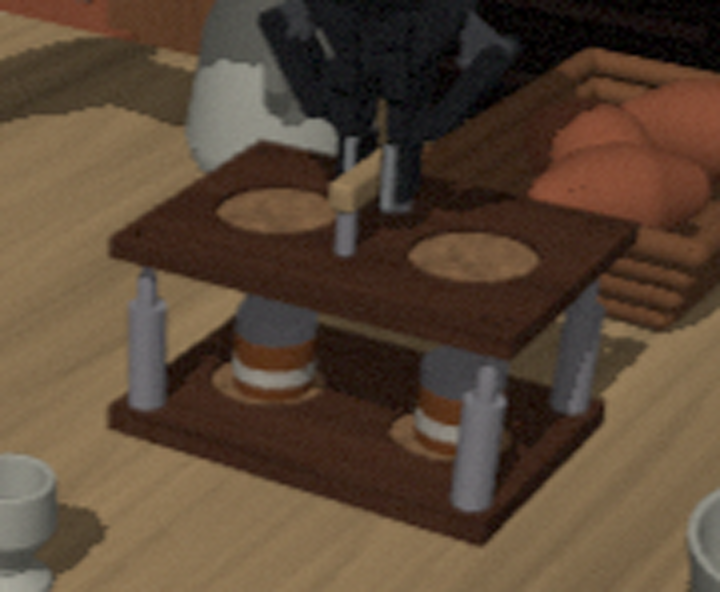

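View pics/d7c.png

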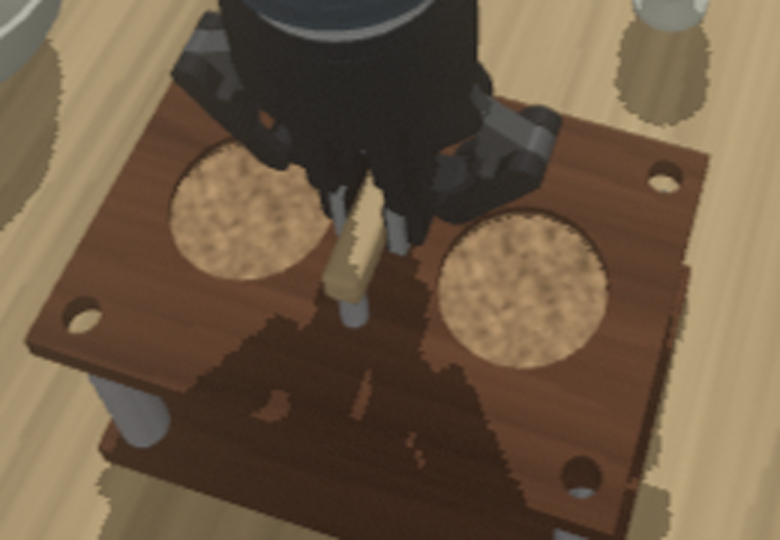

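```bash
python3 - <<'E'
from trayfit import *
m=pickle.load(open("pics/w7.pkl","rb"))
h=lambda sx,sy,z:(sx*.095,sy*.06,z)
obs=[((-.11,.075,.012),(58,132)),((.11,.075,.012),(587,131)),(h(-1,1,.012),(100,168)),(h(1,1,.012),(544,167)),((-.055,0,.008),(211,288)),((.055,0,.008),(435,286))]
for k in (0,-.03,-.045,-.06): fit(m,obs,k)
S=camera_model("scene")
for k in (0,-.03,-.06):
    tips=[(h(-1,-1,.103),(326.7,141)),(h(-1,1,.103),(356.3,121.6)),(h(1,1,.103),(437.7,142.3)),(h(1,-1,.103),(412,166.6))]
    f=lambda q: np.concatenate([projd(S,T(*q[:3])(p),k)-uv for p,uv in tips])
    r=least_squares(f,[.52,.29,.03]);print("stand scene",k,r.x.round(4),r.fun.round(1))
    c=[((-.11,-.075,.012),(318,135.9)),((.11,-.075,.012),(417.8,157.8)),((.11,.075,.012),(448.8,130)),((-.11,.075,.012),(356.3,108.8))]
    f=lambda q: np.concatenate([projd(S,T(*q[:3])(np.add(p,(0,0,q[3]))),k)-uv for p,uv in c])
    r=least_squares(f,[.52,.29,.03,.11]);print("tray scene",k,r.x.round(4),r.fun.round(1))
E
python3 - <<'E'
import cv2
i=cv2.imread("pics/scene7.png")[95:185,310:460]; cv2.imwrite("pics/s7d.png",cv2.resize(i,None,fx=5,fy=5,interpolation=2))
E
```

```text
k 0 origin [519.1 294.5 111.3] yaw 1.82 slope x,y axes deg [1.48 0.41] rms 0.74 end u [0.5179 0.2942 0.1563]
k -0.03 origin [519.  295.5 112.6] yaw 1.81 slope x,y axes deg [1.42 1.34] rms 0.43 end u [0.5179 0.2944 0.1576]
k -0.045 origin [519.  296.  113.3] yaw 1.8 slope x,y axes deg [1.39 1.82] rms 0.43 end u [0.5179 0.2945 0.1583]
k -0.06 origin [518.9 296.5 114.1] yaw 1.79 slope x,y axes deg [1.35 2.31] rms 0.58 end u [0.5179 0.2947 0.159 ]
stand scene 0 [0.522  0.2902 0.0331] [-0.4  0.3  0.1 -0.7  0.1  0.2  0.1  0.1]
tray scene 0 [0.5084 0.3202 0.0557 0.0978] [ 1.3 -3.1  0.9  2.3 -1.   0.9 -1.4 -0.3]
stand scene -0.03 [0.5219 0.291  0.0339] [-0.2  0.3  0.1 -0.7 -0.1  0.3  0.2 -0. ]
tray scene -0.03 [0.5099 0.3181 0.0554 0.0996] [ 1.2 -3.2  1.   2.3 -1.1  1.  -1.4 -0.3]
stand scene -0.06 [0.5218 0.2918 0.0347] [-0.   0.3  0.1 -0.6 -0.3  0.4  0.2 -0.1]
tray scene -0.06 [0.5113 0.3159 0.0551 0.1013] [ 1.2 -3.3  1.   2.3 -1.1  1.1 -1.4 -0.3]
```

View pics/s7d.png

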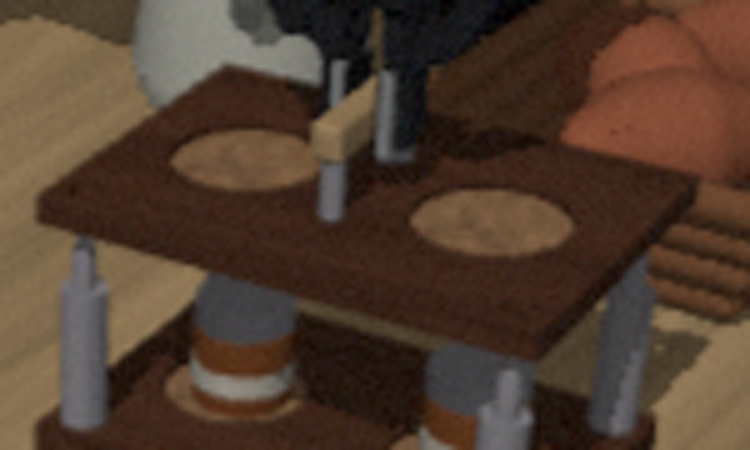

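Run:
```python
from trayfit import *
S=camera_model("scene")
c=[((-.11,-.075,.012),(317.6,136.4)),((-.11,-.075,0),(317.6,140)),((.11,-.075,0),(417.4,166.4)),((.11,.075,.012),(449.4,131.4)),((-.11,.075,.012),(356,108.2)),((-.055,0,.008),(359.4,127)),((.055,0,.008),(408.8,139.4))]
for k in (0,-.03,-.06):
    q,f=fit(S,c,k); print(f.round(1).tolist())
```

```text
k 0 origin [518.5 301.2 106.8] yaw 1.77 slope x,y axes deg [1.45 1.34] rms 0.81 end u [0.5174 0.3001 0.1518]
[0.0, -1.7, 0.3, 0.1, -0.1, 0.6, 0.3, -1.5, -0.5, 0.4, 0.5, 1.3, -0.5, 0.8]
k -0.03 origin [520.  299.1 108.5] yaw 1.69 slope x,y axes deg [1.54 1.47] rms 0.79 end u [0.5188 0.2979 0.1535]
[0.0, -1.7, 0.2, 0.1, -0.1, 0.6, 0.3, -1.5, -0.5, 0.4, 0.5, 1.3, -0.5, 0.8]
k -0.06 origin [521.4 296.9 110.3] yaw 1.6 slope x,y axes deg [1.63 1.6 ] rms 0.77 end u [0.5202 0.2956 0.1552]
[-0.0, -1.7, 0.2, 0.1, -0.1, 0.6, 0.2, -1.4, -0.4, 0.4, 0.6, 1.3, -0.5, 0.7]
```

```bash
python3 -m pendant '1 0.002 0 0.0015 0; 1 0.002 0 0.001 0; 1 0.002 0 0 0; 1 0 0 0 0' >/dev/null
python3 - <<'E'
from h import *
togo([.5197,.2918,.113],1.8)
E
```

```text
tilt deg (toolx world xy) [ 1.77 -0.48] at [521.2 291.3 141.6] yaw 1.8 q7 -0.7 gap 12.6 t 33.28 F [-0.1  0.  -2.9] | go x,y,z mm [28.5 -2.4 -0.8] turn -0.0
```

```bash
python3 -m pendant '1 0.002 -0.001 0 0; 1 0.002 -0.001 0 0; 1 0.002 0 0 0; 1 0.001 0 0 0; 1 0 0 0 0' >/dev/null
python3 - <<'E'
from h import *
togo([.5197,.2918,.113],1.8)
E
```

```text
tilt deg (toolx world xy) [ 1.76 -0.48] at [519.1 291.1 133.6] yaw 1.8 q7 -0.7 gap 12.9 t 33.7 F [ 0.8  0.2 -3.6] | go x,y,z mm [20.6 -0.  -0.9] turn -0.0
```

```bash
python3 wl.py w8
python3 - <<'E'
from h import *
i=cv2.imread("pics/w8.png")[110:430,40:600]; cv2.imwrite("pics/w8c.png",cv2.resize(i,None,fx=1.4,fy=1.4,interpolation=2))
cv2.imwrite(f"pics/side8.png",cv2.cvtColor(grab_frame("side"),cv2.COLOR_RGB2BGR))
i=cv2.imread("pics/side8.png")[300:480,140:400]; cv2.imwrite("pics/d8c.png",cv2.resize(i,None,fx=3,fy=3,interpolation=2))
E
```

```text
tilt deg (toolx world xy) [ 1.76 -0.48] at [519.1 291.1 133.7] yaw 1.8 q7 -0.7 gap 12.6 t 33.75 F [-0.9  0.5 -3.2] | go x,y,z mm [-101.3   75.   294.5] turn -88.2
```

View pics/w8c.png

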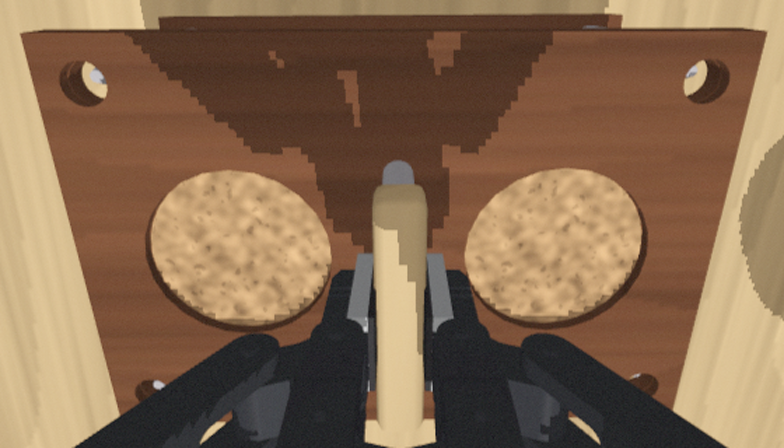

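View pics/d8c.png

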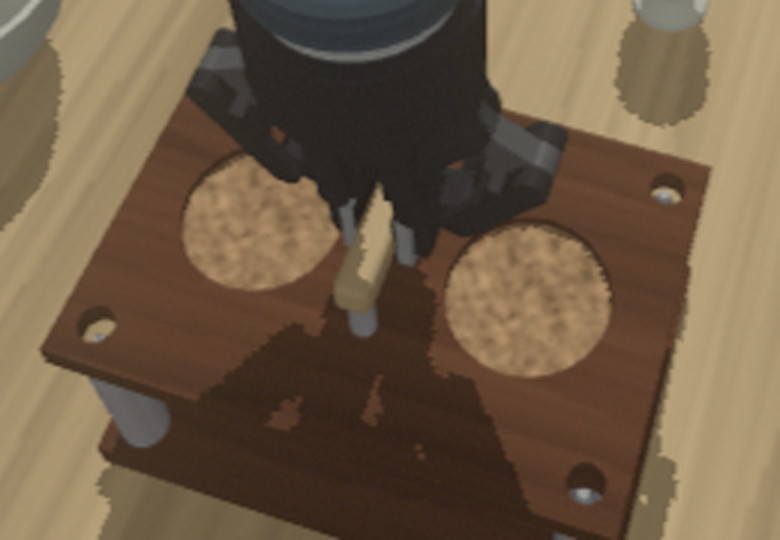

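Run:
```python
from trayfit import *
m=pickle.load(open("pics/w7.pkl","rb"))
h=lambda sx,sy,z:(sx*.095,sy*.06,z)
obs=[((-.11,.075,.012),(58,132)),((.11,.075,.012),(587,131)),(h(-1,1,.012),(100,168)),(h(1,1,.012),(544,167)),((-.055,0,.008),(211,288)),((.055,0,.008),(435,286))]
q,f=fit(m,obs,-.035); R=Ro.from_rotvec(q[3:]).as_matrix()
for sx,zt in ((-1,.006),(1,.001)):
    for dy in (0,-.003,.003):
        print(sx,dy,projd(m,q[:3]+R@[sx*.095,.06+dy,zt],-.035).round(1))
i=cv2.imread("pics/w8.png")
a=cv2.resize(i[140:195,75:130],None,fx=7,fy=7,interpolation=2);b=cv2.resize(i[140:195,515:570],None,fx=7,fy=7,interpolation=2)
cv2.imwrite("pics/w8h.png",np.hstack([a,b]))
```

```text
k -0.035 origin [519.  295.7 112.9] yaw 1.8 slope x,y axes deg [1.41 1.5 ] rms 0.41 end u [0.5179 0.2945 0.1578]
-1 0 [108.  165.3]
-1 -0.003 [109.3 172.1]
-1 0.003 [106.6 158.5]
1 0 [530.9 162.4]
1 -0.003 [529.6 168.9]
1 0.003 [532.1 155.7]
```

View pics/w8h.png

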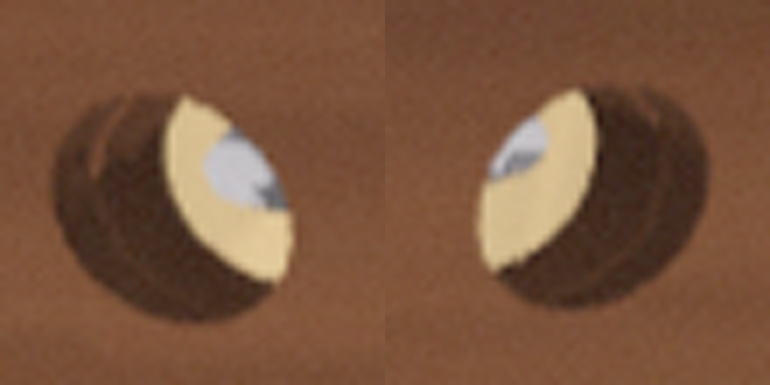

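The pins line up with the hole centres to within about 1 mm, so I'm lowering on.

```bash
python3 -m pendant '1 0.002 0 0 0; 1 0.002 0 0 0; 1 0.002 0 0 0; 1 0.002 0 0 0; 1 0.001 0 0 0; 1 0 0 0 0'
python3 - <<'E'
from h import *
togo([.5193,.291,.113],1.8)
E
```

```text
t: 34.3
eef_pos: [0.52, 0.2913, 0.1243]
tcp_rot: [0.518, 0.498, 0.498, -0.486]
wrist_force: [0.4, -1.1, -2.8]
finger_gap: 0.0128
tilt deg (toolx world xy) [ 1.83 -0.44] at [520.  291.3 124.3] yaw 1.8 q7 -0.71 gap 12.8 t 34.3 F [ 0.4 -1.1 -2.8] | go x,y,z mm [11.3 -1.1  0.2] turn -0.0
```

```bash
python3 -m pendant '1 0.002 -0.0005 0 0; 1 0.002 0 0 0; 1 0.002 0 0 0; 1 0.001 0 0 0; 1 0 0 0 0'
python3 - <<'E'
from h import *
togo([.5193,.291,.113],1.8)
E
```

```text
t: 34.72
eef_pos: [0.5198, 0.2913, 0.1166]
tcp_rot: [0.518, 0.498, 0.498, -0.486]
wrist_force: [-0.0, -0.9, -2.7]
finger_gap: 0.0123
tilt deg (toolx world xy) [ 1.83 -0.44] at [519.8 291.3 116.6] yaw 1.8 q7 -0.71 gap 12.3 t 34.72 F [-0.  -0.9 -2.7] | go x,y,z mm [ 3.6 -0.6  0.3] turn -0.0
```

```bash
python3 -m pendant '1 0.0015 0 0 0; 1 0.0015 0 0 0; 1 0.001 0 0 0; 1 0.001 0 0 0; 1 0 0 0 0'
python3 - <<'E'
from h import *
togo([.5193,.291,.113],1.8)
E
```

```text
t: 35.13
eef_pos: [0.5205, 0.2919, 0.1144]
tcp_rot: [0.518, 0.498, 0.497, -0.486]
wrist_force: [-0.3, -0.8, -0.1]
finger_gap: 0.0125
tilt deg (toolx world xy) [ 1.85 -0.49] at [520.5 291.9 114.4] yaw 1.8 q7 -0.71 gap 12.5 t 35.13 F [-0.3 -0.8 -0.1] | go x,y,z mm [ 1.4 -1.3  0.9] turn -0.0
```

Contact has begun and the weight is transferring. I'll press on a little.

```bash
python3 -m pendant '1 0.002 0 0 0; 1 0.002 0 0 0; 1 0.002 0 0 0; 1 0.002 0 0 0'
python3 - <<'E'
from h import *
togo([.5193,.291,.113],1.8)
E
```

```text
t: 35.47
eef_pos: [0.5206, 0.2927, 0.1131]
tcp_rot: [0.519, 0.497, 0.497, -0.487]
wrist_force: [-4.2, -1.7, 12.4]
finger_gap: 0.0128
tilt deg (toolx world xy) [ 1.85 -0.64] at [520.6 292.7 113.1] yaw 1.8 q7 -0.72 gap 12.8 t 35.47 F [-4.2 -1.7 12.4] | go x,y,z mm [ 0.1 -1.4  1.7] turn 0.0
```

```bash
python3 -m pendant '0.8 0 0 0 0; 0.75 0 0 0 0; 0.7 0 0 0 0; 0.6 0 0 0 0; 0.6 0 0 0 0' 20; python3 wl.py w9
python3 - <<'E'
from h import *
cv2.imwrite(f"pics/scene9.png",cv2.cvtColor(grab_frame("scene"),cv2.COLOR_RGB2BGR))
i=cv2.imread("pics/scene9.png")[95:215,310:460]; cv2.imwrite("pics/s9d.png",cv2.resize(i,None,fx=5,fy=5,interpolation=2))
E
```

```text
t: 35.88
eef_pos: [0.5236, 0.2945, 0.1141]
tcp_rot: [0.519, 0.5, 0.496, -0.484]
wrist_force: [-0.8, -0.4, -0.2]
finger_gap: 0.0344
tilt deg (toolx world xy) [ 2.29 -0.34] at [523.6 294.4 114. ] yaw 1.8 q7 -0.72 gap 34.0 t 35.93 F [-0.4 -0.7  0.5] | go x,y,z mm [-121.1   72.   297.6] turn -88.2
```

View pics/s9d.png

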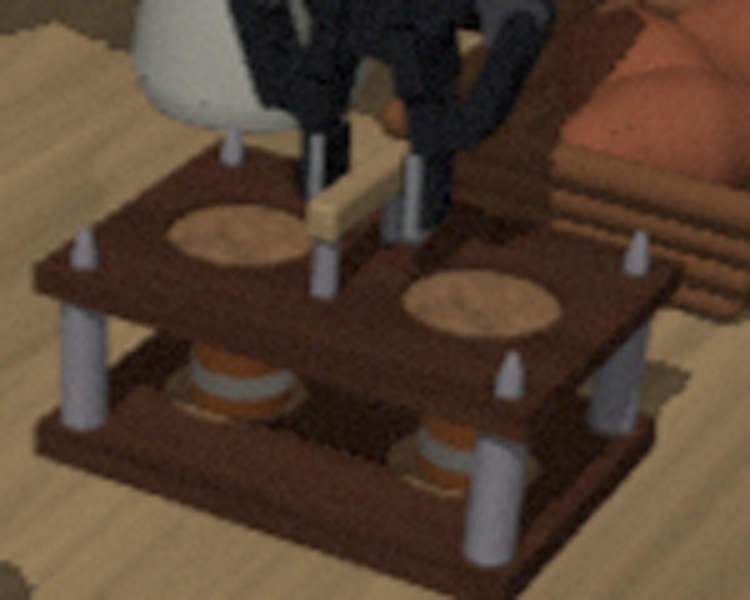

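View pics/w9.png

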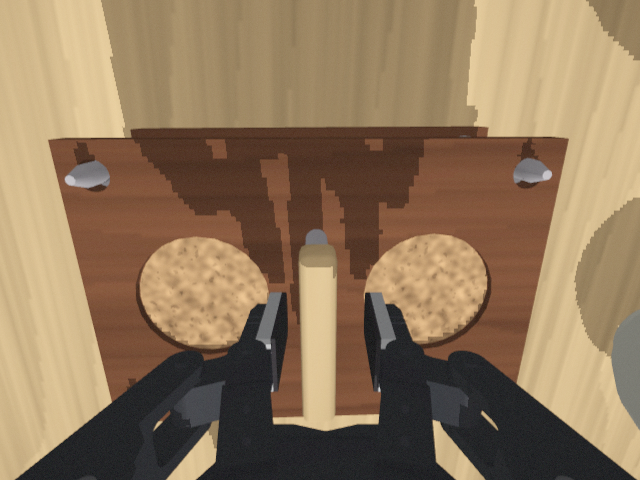

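All four pins stand equally proud of the tray, so it's fully home. I'll retreat and turn toward the cups.

```bash
python3 -m pendant '0.6 -0.008 -0.003 0 0; 0.55 -0.015 0 0 0; 0.45 -0.025 0 0 0; 0 -0.03 0 0 0; 0 -0.03 0 0 0; 0 -0.02 0 0.015 -5; 0 -0.01 0 0.025 -7; 0 0 0 0.03 -7' >/dev/null
python3 - <<'E'
from h import *
togo([.467,.063,.22],90)
E
```

```text
tilt deg (toolx world xy) [ 1.93 -0.17] at [519.1 234.2 259.3] yaw 21.8 q7 -0.2 gap 85.6 t 36.65 F [-0.1  1.7  0.4] | go x,y,z mm [  38.1 -113.2  139. ] turn -68.2
```

```bash
python3 -m pendant '0 0 -0.014 0.017 -7; 0 0 -0.014 0.014 -7; 0 0 -0.016 0.012 -7; 0 0 -0.017 0.010 -7; 0 0 -0.018 0.008 -7; 0 0 -0.018 0.005 -7; 0 0 -0.018 0.003 -7; 0 0 -0.015 0 -7' >/dev/null
python3 - <<'E'
from h import *
togo([.467,.063,.22],90)
E
```

```text
tilt deg (toolx world xy) [ 2.63 -0.13] at [474.7  78.6 265.5] yaw 78.7 q7 1.1 gap 85.4 t 37.32 F [ 0.1 -0.4  1.3] | go x,y,z mm [ 45.2 -17.1  -6.6] turn -11.3
```

```bash
python3 -m pendant '0 0 -0.008 -0.006 -6; 0 0 -0.004 -0.003 -4; 0 0 0 0 0; 0 0 0 0 0' >/dev/null; python3 wl.py w10
python3 - <<'E'
from h import *
togo([.467,.063,.22],90)
E
```

```text
tilt deg (toolx world xy) [ 2.71 -0.29] at [461.6  62.9 266.6] yaw 88.9 q7 1.32 gap 85.0 t 37.7 F [ 0.8 -0.5  0.6] | go x,y,z mm [ 33.4 -60.2 138.2] turn -1.1
tilt deg (toolx world xy) [ 2.71 -0.29] at [461.6  62.9 266.6] yaw 88.9 q7 1.32 gap 85.0 t 37.7 F [ 0.8 -0.5  0.6] | go x,y,z mm [46.8  0.4  3.2] turn -1.1
```

View pics/w10.png

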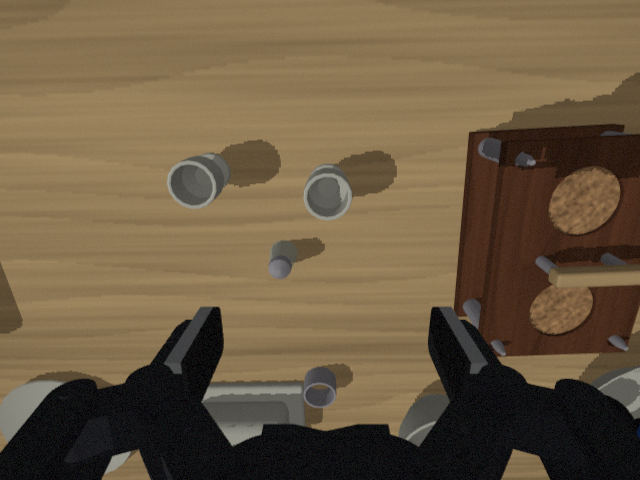

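Cup rims are at (328,192) and (194,184). The salt shaker is upright at (281,267).

Run:
```python
from h import *; import pickle
m=pickle.load(open("pics/w10.pkl","rb"))
for n,u,v,z in [("cupN",328,192,.064),("cupF",194.5,183.5,.064),("salt",281,267,.05),("wellfloor +x",561,309,.086),("well -x",585,201,.086)]:
    print(n,hitd(m,u,v,z,-.035).round(4))
```

```text
cupN [0.4579 0.0646 0.064 ]
cupF [ 0.447  -0.0607  0.064 ]
salt [0.5426 0.013  0.05  ]
wellfloor +x [0.5783 0.2996 0.086 ]
well -x [0.4644 0.2965 0.086 ]
```

```bash
python3 -m pendant '0 0.025 0 0.008 -0.5; 0 0.03 0 0.005 0; 0 0.02 0 0 0; 0 0 0 0 0; 0 0 0 0 0' >/dev/null; python3 wl.py w11
python3 - <<'E'
from h import *
togo([.464,.0633,.1],90)
cv2.imwrite(f"pics/scene11.png",cv2.cvtColor(grab_frame("scene"),cv2.COLOR_RGB2BGR))
a=cv2.imread("pics/scene0.png");b=cv2.imread("pics/scene11.png")
cv2.imwrite("pics/cmp.png",cv2.resize(np.vstack([a[180:280,215:345],b[180:280,215:345]]),None,fx=3,fy=3))
E
```

```text
tilt deg (toolx world xy) [ 3.23 -0.11] at [482.7  67.  194. ] yaw 89.4 q7 1.28 gap 85.5 t 38.17 F [ 0.2 -0.2  0.9] | go x,y,z mm [-39.2 -65.7 120.5] turn -0.6
tilt deg (toolx world xy) [ 3.23 -0.11] at [482.7  67.  194. ] yaw 89.4 q7 1.28 gap 85.5 t 38.17 F [ 0.2 -0.2  0.9] | go x,y,z mm [ 92.8  -3.8 -23.9] turn -0.6
```

View pics/w11.png

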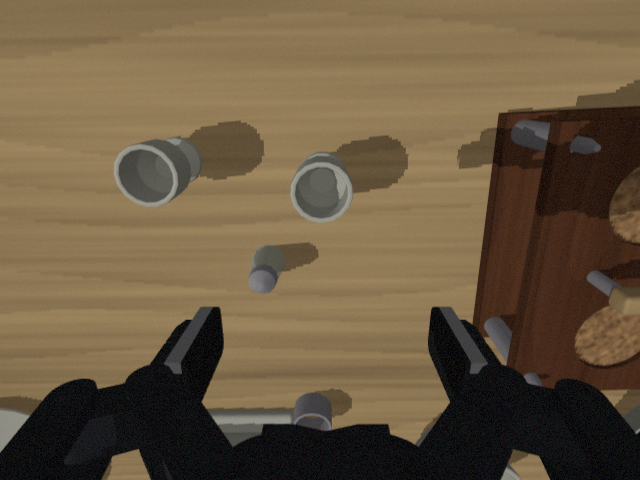

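View pics/cmp.png

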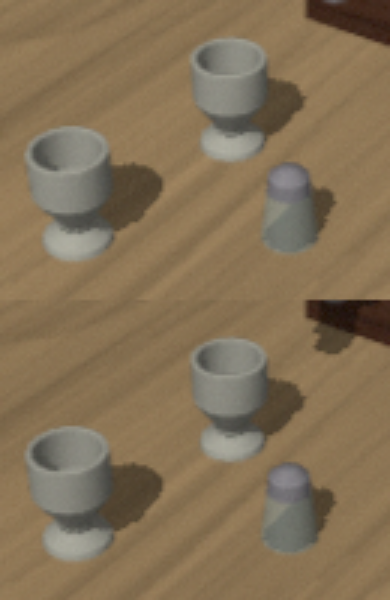

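Run:
```python
from h import *; import pickle
from scipy.optimize import least_squares
W=lambda n:pickle.load(open(f"pics/{n}.pkl","rb"))
S=camera_model("scene");D=camera_model("side")
k=-.035
for n,obs,z in [("cupN",[("w1",277,337),("w10",328,192),("w11",321.5,191),("S",291.4,200),("D",365.5,277)],.064),
 ("cupF",[("w1",402,350),("w10",194.5,183.5),("w11",147,173),("S",237.8,230),("D",393.3,223)],.064)]:
    ms=[(S if a=="S" else D if a=="D" else W(a),(u,v)) for a,u,v in obs]
    for (m,uv),o in zip(ms,obs): print(n,o[0],hitd(m,*uv,z,k).round(4), hitd(m,*uv,z,0).round(4))
    f=lambda p: np.concatenate([projd(m,p,k)-uv for m,uv in ms])
    r=least_squares(f,[.46,.06,.06]); print(" tri",r.x.round(4),r.fun.round(1))
```

```text
cupN w1 [0.4647 0.0629 0.064 ] [0.4651 0.0627 0.064 ]
cupN w10 [0.4579 0.0646 0.064 ] [0.4579 0.0646 0.064 ]
cupN w11 [0.461  0.0644 0.064 ] [0.461  0.0644 0.064 ]
cupN S [0.4686 0.0604 0.064 ] [0.4686 0.0604 0.064 ]
cupN D [0.4617 0.0687 0.064 ] [0.4617 0.0687 0.064 ]
 tri [0.4615 0.0644 0.0588] [-0.7 -0.4 -0.2  2.2  0.1 -1.2 -1.6  0.2  0.7  0. ]
cupF w1 [ 0.4522 -0.0635  0.064 ] [ 0.4528 -0.063   0.064 ]
cupF w10 [ 0.447  -0.0607  0.064 ] [ 0.4473 -0.0601  0.064 ]
cupF w11 [ 0.4455 -0.0626  0.064 ] [ 0.446  -0.0614  0.064 ]
cupF S [ 0.453  -0.0643  0.064 ] [ 0.4531 -0.0643  0.064 ]
cupF D [ 0.448  -0.0556  0.064 ] [ 0.4481 -0.0555  0.064 ]
 tri [ 0.4476 -0.064   0.059 ] [-0.9  0.6 -1.4 -0.5  1.8  1.4 -1.9  1.2  1.  -1.3]
```

```bash
python3 -m pendant '0 0.015 -0.002 -0.012 -0.5; 0 0.025 -0.001 -0.010 0; 0 0.025 0 -0.004 0; 0 0.015 0 0 0; 0 0 0 0 0; 0 0 0 0 0' >/dev/null
python3 - <<'E'
from h import *
togo([.462,.0642,.037],90)
E
```

```text
tilt deg (toolx world xy) [4.65 0.05] at [471.4  66.8 122.5] yaw 89.8 q7 1.24 gap 85.2 t 38.72 F [ 0.4  0.1 -0. ] | go x,y,z mm [ 84.5  -2.7 -16.3] turn -0.2
```

```bash
python3 -m pendant '0 0 0 0.04 0; 0 0 0 0 0; 0 0 0 0 0; 0 0 0 -0.04 0; 0 0 0 0 0; 0 0 0 0 0' >/dev/null
python3 - <<'E'
from h import *
togo([.462,.0642,.037],90)
E
```

```text
tilt deg (toolx world xy) [ 4.02 -0.15] at [462.9  65.1 121.9] yaw 89.8 q7 1.24 gap 85.6 t 39.22 F [2.3 0.3 1.7] | go x,y,z mm [84.6 -0.7 -6.8] turn -0.2
```

```bash
python3 -m pendant '0 0.02 -0.001 -0.003 0; 0 0.025 0 -0.002 0; 0 0.02 0 -0.001 0; 0 0.01 0 0 0; 0 0 0 0 0; 0 0 0 0 0' >/dev/null
python3 - <<'E'
from h import *
togo([.462,.0642,.037],90)
E
```

```text
tilt deg (toolx world xy) [ 5.3  -0.03] at [473.   65.8  54.9] yaw 89.7 q7 1.16 gap 85.6 t 39.72 F [-0.1  0.4 -0. ] | go x,y,z mm [ 16.8  -1.6 -12.6] turn -0.3
```

```bash
python3 -m pendant '0 0.006 -0.001 -0.007 0; 0 0.005 0 -0.004 0; 0 0.003 0 -0.001 0; 0 0 0 0 0; 0 0 0 0 0' >/dev/null
python3 - <<'E'
from h import *
togo([.462,.0642,.037],90)
E
```

```text
tilt deg (toolx world xy) [5.84 0.04] at [466.2  65.6  43.2] yaw 89.7 q7 1.14 gap 85.2 t 40.13 F [-0.6 -0.9 -0.3] | go x,y,z mm [ 5.7 -1.5 -4.8] turn -0.3
```

```bash
python3 -m pendant '0 0.005 -0.001 -0.004 0; 0 0.001 0 -0.001 0; 0.5 0 0 0 0; 0.7 0 0 0 0; 1 0 0 0 0; 1 0 0 0 0; 1 0 0 0 0' 25 >/dev/null
python3 - <<'E'
from h import *
togo([.462,.0642,.037],90)
E
```

```text
tilt deg (toolx world xy) [5.93 0.04] at [462.   64.6  36.8] yaw 89.7 q7 1.13 gap 43.8 t 40.72 F [-0.9  0.6 -1. ] | go x,y,z mm [-0.2 -0.4  0. ] turn -0.3
```

```bash
python3 -m pendant '1 0 0 0 0' | tail -1; python3 wl.py w12
```

```text
finger_gap: 0.0446
tilt deg (toolx world xy) [5.92 0.04] at [462.   64.6  36.8] yaw 89.7 q7 1.13 gap 44.4 t 40.85 F [ 0.2  0.1 -0.6] | go x,y,z mm [-187.9  -63.6  158.6] turn -0.3
```

View pics/w12.png

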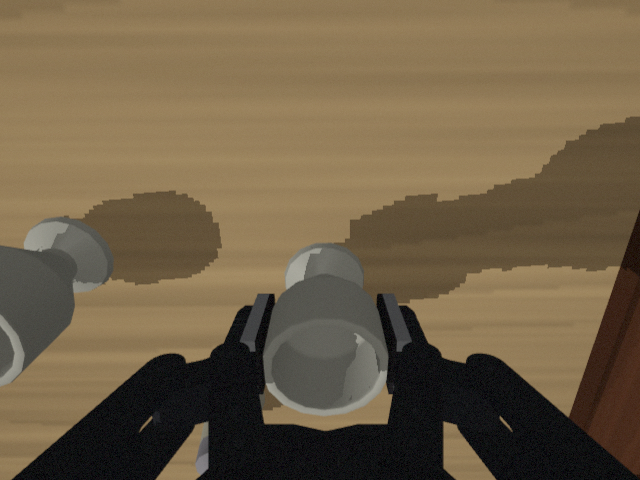

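```bash
python3 -m pendant '1 -0.015 0 0 0; 1 -0.025 0 0 0; 1 -0.03 0 0 0; 1 -0.03 0 0 0; 1 -0.03 0 0 0; 1 -0.025 0.008 0.004 0; 1 -0.015 0.014 0.007 0; 1 -0.005 0.02 0.01 0' >/dev/null
python3 - <<'E'
from h import *
togo([.5745,.2948,.22],91.8)
E
```

```text
tilt deg (toolx world xy) [ 4.93 -0.27] at [457.7 101.3 214.6] yaw 89.3 q7 1.2 gap 44.7 t 41.52 F [ 0.7  0.9 -1.2] | go x,y,z mm [  3.8 195.  114.4] turn -2.5
```

```bash
python3 -m pendant '1 0 0.022 0.014 -0.5; 1 0 0.024 0.015 -0.5; 1 0 0.025 0.015 -0.5; 1 0 0.024 0.014 -0.5; 1 0 0.018 0.010 -0.5; 1 0 0.010 0.005 0; 1 0 0.004 0.001 0; 1 0 0 0 0' >/dev/null
python3 - <<'E'
from h import *
togo([.5745,.2948,.18],91.8)
E
```

```text
tilt deg (toolx world xy) [ 5.16 -0.15] at [533.7 237.3 222.5] yaw 91.9 q7 0.96 gap 44.2 t 42.18 F [ 0.1  0.3 -1. ] | go x,y,z mm [45.8 56.4 38.8] turn 0.1
```

```bash
python3 -m pendant '1 0.004 0.016 0.010 0; 1 0.006 0.016 0.010 0; 1 0.006 0.012 0.007 0; 1 0.004 0.006 0.003 0; 1 0 0.002 0.001 0; 1 0 0 0 0' >/dev/null
python3 - <<'E'
from h import *
togo([.5745,.2948,.18],91.8)
E
```

```text
tilt deg (toolx world xy) [ 4.77 -0.89] at [562.6 280.2 201.2] yaw 91.3 q7 0.87 gap 44.0 t 42.68 F [-1.5  0.5 -0.9] | go x,y,z mm [21.9 14.7 10.4] turn -0.5
```

```bash
python3 -m pendant '1 0.004 0.007 0.005 0; 1 0.006 0.005 0.004 0; 1 0.006 0.002 0.001 0; 1 0.003 0 0 0; 1 0 0 0 0; 1 0 0 0 0' >/dev/null; python3 wl.py w13
python3 - <<'E'
from h import *
togo([.5745,.2948,.123],91.8)
E
```

```text
tilt deg (toolx world xy) [ 4.71 -1.16] at [574.5 290.2 180.9] yaw 91.1 q7 0.84 gap 44.3 t 43.23 F [-0.2 -0.1 -1.5] | go x,y,z mm [ -50.9 -291.8   24.5] turn 1.1
tilt deg (toolx world xy) [ 4.71 -1.16] at [574.5 290.2 180.9] yaw 91.1 q7 0.84 gap 44.3 t 43.23 F [-0.2 -0.1 -1.5] | go x,y,z mm [57.6  5.9 -4.6] turn -0.7
```

View pics/w13.png

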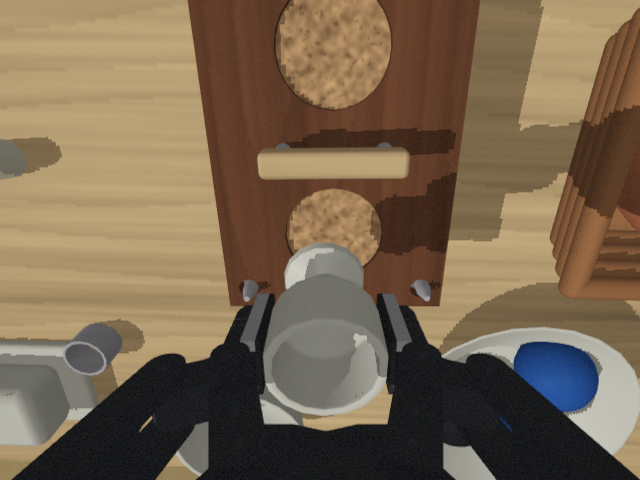

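Run:
```python
from h import *; import pickle
m=pickle.load(open("pics/w13.pkl","rb"));k=-.035
print("foot",hitd(m,324,277,.144,k).round(4)); 
print("well edges",hitd(m,287,230,.088,k).round(4),hitd(m,381,230,.088,k).round(4),"top edge",hitd(m,334,188,.090,k).round(4))
print("other well c",hitd(m,333,48,.086,k).round(4),"handle ends",hitd(m,258,150,.131,k).round(4),hitd(m,409,150,.131,k).round(4))
print("pred well proj",projd(m,[.5745,.2948,.086],k), "other",projd(m,[.4650,.2912,.086],k))
```

```text
foot [0.5745 0.289  0.144 ]
well edges [0.572  0.2631 0.088 ] [0.5704 0.3249 0.088 ] top edge [0.5421 0.2933 0.09  ]
other well c [0.4638 0.2907 0.086 ] handle ends [0.5122 0.2556 0.131 ] [0.5107 0.3287 0.131 ]
pred well proj [334.95403768 233.48417728] other [333.76730966  50.48018165]
```

```bash
python3 -m pendant '1 0.008 0.004 -0.001 -0.5; 1 0.010 0.002 -0.002 0; 1 0.010 0 -0.001 0; 1 0.008 0 0 0; 1 0.003 0 0 0; 1 0 0 0 0' >/dev/null
python3 - <<'E'
from h import *
togo([.5745,.2945,.123],91.8)
E
```

```text
tilt deg (toolx world xy) [ 4.69 -1.18] at [572.9 295.6 137.4] yaw 91.6 q7 0.81 gap 44.4 t 43.73 F [-0.7  0.5 -1.6] | go x,y,z mm [14.5 -0.8  0.4] turn -0.2
```

```bash
python3 -m pendant '1 0.005 0 0 0; 1 0.004 0 0 0; 1 0.002 0 0 0; 1 0 0 0 0' >/dev/null
python3 - <<'E'
from h import *
togo([.5745,.2945,.123],91.8)
E
```

```text
tilt deg (toolx world xy) [ 4.65 -1.21] at [573.9 294.9 124.7] yaw 91.6 q7 0.81 gap 44.3 t 44.07 F [-0.7 -0.3 -1.1] | go x,y,z mm [ 1.8 -0.4  0.5] turn -0.2
```

```bash
python3 -m pendant '1 0.001 0 0 0; 1 0.001 0 0 0; 1 0.001 0 0 0; 1 0 0 0 0'
python3 - <<'E'
from h import *
togo([.5745,.2945,.123],91.8)
E
```

```text
t: 44.4
eef_pos: [0.5756, 0.2953, 0.1241]
tcp_rot: [0.736, -0.018, 0.677, 0.002]
wrist_force: [0.5, -0.3, -0.9]
finger_gap: 0.0439
tilt deg (toolx world xy) [ 4.84 -1.16] at [575.6 295.3 124.1] yaw 91.6 q7 0.8 gap 43.9 t 44.4 F [ 0.5 -0.3 -0.9] | go x,y,z mm [ 1.  -0.7 -1.2] turn -0.2
```

```bash
python3 -m pendant '1 0.0015 0 -0.001 0; 1 0.0015 0 0 0; 1 0.001 0 0 0'
python3 - <<'E'
from h import *
togo([.5745,.2945,.123],91.8)
E
```

```text
t: 44.65
eef_pos: [0.5772, 0.2956, 0.1236]
tcp_rot: [0.738, -0.017, 0.675, 0.002]
wrist_force: [-1.6, -1.2, 3.0]
finger_gap: 0.044
tilt deg (toolx world xy) [ 5.14 -1.11] at [577.2 295.6 123.6] yaw 91.5 q7 0.8 gap 44.0 t 44.65 F [-1.6 -1.2  3. ] | go x,y,z mm [ 0.3 -1.1 -2.8] turn -0.3
```

Contact. I'll release partially so the fingers stay clear.

```bash
python3 -m pendant '0.45 0 0 0 0; 0.35 0 0 0 0; 0.25 0 0 0 0; 0.2 0 0 0 0; 0.2 0 0 0 0' 20
python3 - <<'E'
from h import *
togo([.5745,.2945,.123],91.8)
E
```

```text
t: 45.07
eef_pos: [0.5773, 0.2963, 0.1233]
tcp_rot: [0.738, -0.017, 0.674, 0.003]
wrist_force: [0.2, -0.4, -0.0]
finger_gap: 0.0683
tilt deg (toolx world xy) [ 5.2  -1.03] at [577.3 296.3 123.3] yaw 91.5 q7 0.8 gap 68.3 t 45.07 F [ 0.2 -0.4 -0. ] | go x,y,z mm [ 0.1 -1.7 -2.9] turn -0.3
```

Rising straight up, with tilt compensation (tool z positive is +x).

```bash
python3 -m pendant '0.2 -0.01 0 0.001 0; 0.2 -0.018 0 0.001 0; 0.2 -0.025 0 0.002 0; 0.1 -0.028 0 0.002 0; 0 -0.02 0 0 0; 0 -0.008 -0.005 -0.003 0; 0 0 -0.01 -0.006 0; 0 0 -0.018 -0.008 0' >/dev/null; python3 wl.py w14
python3 - <<'E'
from h import *
togo([.448,-.0635,.2],90)
E
```

```text
tilt deg (toolx world xy) [ 4.87 -1.22] at [554.  261.9 236.2] yaw 91.7 q7 0.91 gap 85.5 t 45.78 F [-1.7 -3.2 -0.5] | go x,y,z mm [   5.7 -263.1   38. ] turn 1.7
tilt deg (toolx world xy) [ 4.87 -1.22] at [554.  261.9 236.2] yaw 91.7 q7 0.91 gap 85.5 t 45.78 F [-1.7 -3.2 -0.5] | go x,y,z mm [  34.  -321.2 -118.7] turn 1.7
```

View pics/w14.png

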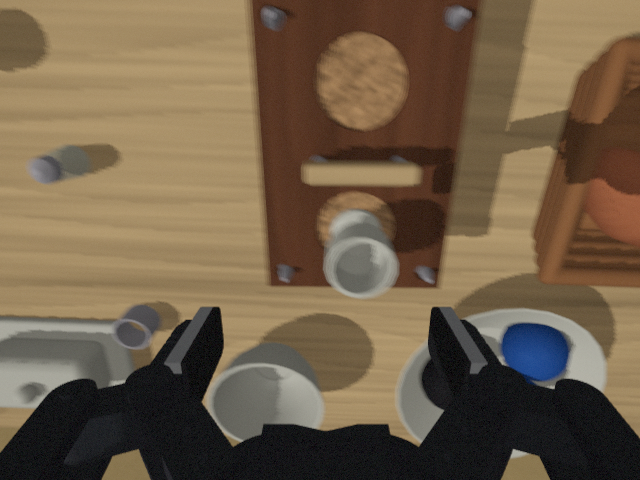

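The first cup is standing in its well. Now the second cup.

```bash
python3 -m pendant '0 0 -0.028 -0.009 0.5; 0 0 -0.033 -0.010 0.5; 0 0 -0.034 -0.010 0.5; 0 0 -0.034 -0.010 0; 0 0 -0.034 -0.010 0; 0 0 -0.026 -0.008 0; 0 0 -0.016 -0.004 0; 0 0 -0.006 0 0' >/dev/null
python3 - <<'E'
from h import *
togo([.448,-.0635,.2],90)
E
```

```text
tilt deg (toolx world xy) [ 3.81 -1.45] at [480.7  34.1 224.2] yaw 89.9 q7 1.35 gap 85.2 t 46.45 F [ 0.2 -0.5  0.8] | go x,y,z mm [ 24.4 -97.  -34.1] turn -0.1
```

```bash
python3 -m pendant '0 0.004 -0.022 -0.010 0; 0 0.006 -0.026 -0.011 0; 0 0.006 -0.022 -0.010 0; 0 0.004 -0.012 -0.006 0; 0 0 -0.004 0 0; 0 0 0 0 0; 0 0 0 0 0' >/dev/null; python3 wl.py w15
python3 - <<'E'
from h import *
togo([.448,-.0635,.12],90)
E
```

```text
tilt deg (toolx world xy) [ 3.44 -1.33] at [439.4 -55.6 198.2] yaw 89.7 q7 1.57 gap 85.4 t 47.08 F [-0.1  0.2  0.8] | go x,y,z mm [-33.3  55.4 162.6] turn -0.3
tilt deg (toolx world xy) [ 3.44 -1.33] at [439.4 -55.6 198.2] yaw 89.7 q7 1.57 gap 85.4 t 47.08 F [-0.1  0.2  0.8] | go x,y,z mm [78.8 -6.1  3.9] turn -0.3
```

View pics/w15.png

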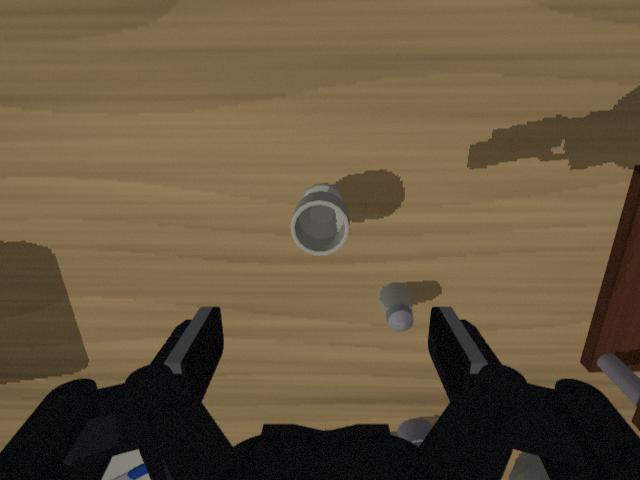

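```bash
python3 - <<'E'
from h import *; import pickle
m=pickle.load(open("pics/w15.pkl","rb"))
print(hitd(m,320.5,227.5,.064,-.035).round(4),hitd(m,320.5,227.5,.059,-.035).round(4))
E
python3 -m pendant '0 0.02 -0.003 -0.002 0; 0 0.025 -0.002 -0.002 0; 0 0.02 0 -0.001 0; 0 0.01 0 0 0; 0 0 0 0 0; 0 0 0 0 0' >/dev/null
python3 - <<'E'
from h import *
togo([.447,-.0630,.037],90)
E
```

```text
[ 0.4478 -0.0628  0.064 ] [ 0.4497 -0.063   0.059 ]
tilt deg (toolx world xy) [ 4.17 -1.11] at [448.  -53.2 124.5] yaw 90.6 q7 1.54 gap 85.3 t 47.58 F [0.5 1.3 0. ] | go x,y,z mm [87.4 -8.  -7.5] turn 0.6
```

```bash
python3 -m pendant '0 0.012 -0.007 -0.003 0.4; 0 0.02 -0.003 -0.003 0; 0 0.02 -0.001 -0.002 0; 0 0.01 0 -0.001 0; 0 0 0 0 0; 0 0 0 0 0' >/dev/null
python3 - <<'E'
from h import *
togo([.448,-.0630,.037],90)
E
```

```text
tilt deg (toolx world xy) [ 5.16 -1.02] at [454.3 -60.7  67.8] yaw 90.7 q7 1.51 gap 85.7 t 48.08 F [ 0.5 -1.2  0.9] | go x,y,z mm [30.1 -1.7 -9.1] turn 0.7
```

```bash
python3 -m pendant '0 0.01 -0.002 -0.004 0.4; 0 0.01 0 -0.003 0; 0 0.006 0 -0.002 0; 0 0.002 0 0 0; 0 0 0 0 0' >/dev/null
python3 - <<'E'
from h import *
togo([.448,-.0630,.037],90)
E
```

```text
tilt deg (toolx world xy) [ 6.   -1.04] at [455.9 -61.6  45.2] yaw 90.4 q7 1.49 gap 84.9 t 48.5 F [-0.2 -0.6  0.6] | go x,y,z mm [ 7.3 -1.1 -8.7] turn 0.4
```

```bash
python3 -m pendant '0 0.004 -0.001 -0.007 0.4; 0 0.003 0 -0.003 0; 0 0 0 -0.001 0; 0.5 0 0 0 0; 0.7 0 0 0 0; 1 0 0 0 0; 1 0 0 0 0; 1 0 0 0 0' 25 >/dev/null
python3 - <<'E'
from h import *
togo([.448,-.0630,.037],90)
E
```

```text
tilt deg (toolx world xy) [ 6.33 -1.08] at [447.5 -63.   39.2] yaw 90.0 q7 1.48 gap 44.8 t 49.17 F [-0.2 -0.2 -0.5] | go x,y,z mm [2.3 0.  0.3] turn 0.0
```

```bash
python3 -m pendant '1 -0.015 0 0 0; 1 -0.025 0 0 0; 1 -0.03 0 0 0; 1 -0.03 0 0.001 0; 1 -0.03 0.005 0.001 0; 1 -0.025 0.012 0.001 0; 1 -0.015 0.018 0.002 0; 1 -0.005 0.025 0.002 0' >/dev/null
python3 - <<'E'
from h import *
togo([.465,.2912,.23],91.8)
E
```

```text
tilt deg (toolx world xy) [ 5.5  -1.08] at [429.4  -2.9 216. ] yaw 89.4 q7 1.46 gap 44.2 t 49.83 F [ 0.8  0.5 -0.8] | go x,y,z mm [-16.1 294.1  34.1] turn -2.4
```

```bash
python3 -m pendant '1 -0.003 0.028 0.004 -0.5; 1 -0.003 0.030 0.004 -0.5; 1 -0.003 0.030 0.004 -0.5; 1 -0.002 0.030 0.004 -0.5; 1 0 0.028 0.004 -0.5; 1 0 0.020 0.003 0; 1 0 0.012 0.001 0; 1 0 0.005 0 0' >/dev/null
python3 - <<'E'
from h import *
togo([.465,.2912,.2],91.8)
E
```

```text
tilt deg (toolx world xy) [ 5.86 -0.93] at [449.2 193.2 228.6] yaw 92.1 q7 1.0 gap 44.7 t 50.5 F [ 0.2 -0.8 -1. ] | go x,y,z mm [28.5 97.9 16.6] turn 0.3
```

```bash
python3 -m pendant '1 0.002 0.020 0.003 0; 1 0.003 0.024 0.003 0; 1 0.003 0.022 0.002 0; 1 0.002 0.014 0.001 0; 1 0.001 0.006 0 0; 1 0 0 0 0; 1 0 0 0 0' >/dev/null
python3 - <<'E'
from h import *
togo([.465,.2912,.2],91.8)
E
```

```text
tilt deg (toolx world xy) [ 5.48 -1.32] at [454.4 277.7 212.5] yaw 91.9 q7 0.78 gap 44.4 t 51.08 F [ 0.   0.4 -1.4] | go x,y,z mm [13.2 13.5  9.8] turn 0.1
```

```bash
python3 -m pendant '1 0.005 0.006 0.004 0; 1 0.006 0.005 0.003 0; 1 0.006 0.002 0.001 0; 1 0.005 0 0 0; 1 0 0 0 0; 1 0 0 0 0' >/dev/null; python3 wl.py w16
python3 - <<'E'
from h import *
togo([.465,.2912,.125],91.8)
E
```

```text
tilt deg (toolx world xy) [ 5.43 -1.66] at [466.4 284.8 187.8] yaw 91.4 q7 0.73 gap 44.9 t 51.63 F [-0.5 -0.5 -1.1] | go x,y,z mm [ -31.  -289.5  129.9] turn 1.4
tilt deg (toolx world xy) [ 5.43 -1.66] at [466.4 284.8 187.8] yaw 91.4 q7 0.73 gap 44.9 t 51.63 F [-0.5 -0.5 -1.1] | go x,y,z mm [62.2  8.4 -7.1] turn -0.4
```

View pics/w16.png

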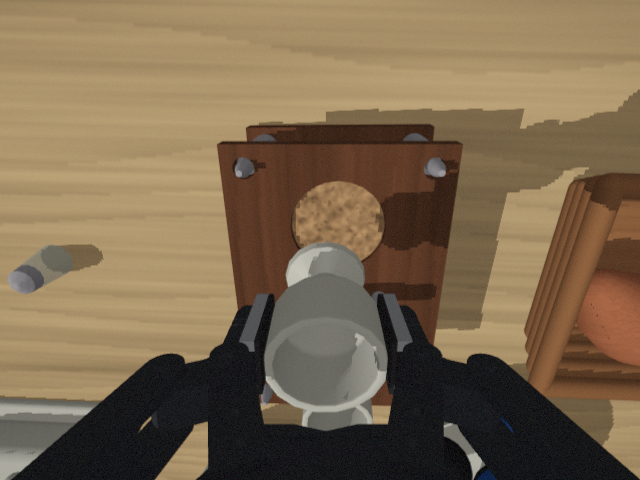

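```bash
python3 - <<'E'
from h import *; import pickle
m=pickle.load(open("pics/w16.pkl","rb"));k=-.035
print("foot",hitd(m,325.5,277,.1486,k).round(4)); 
print("well",hitd(m,339,224,.086,k).round(4),"pred",projd(m,[.465,.2912,.086],k))
E
python3 -m pendant '1 0.008 0.005 -0.002 -0.4; 1 0.010 0.003 -0.002 0; 1 0.010 0.001 -0.001 0; 1 0.008 0 0 0; 1 0.003 0 0 0; 1 0 0 0 0' >/dev/null
python3 - <<'E'
from h import *
togo([.465,.2912,.125],91.8)
E
```

```text
foot [0.4683 0.284  0.1486]
well [0.4636 0.2912 0.086 ] pred [338.96191077 225.96958943]
tilt deg (toolx world xy) [ 5.42 -1.67] at [464.2 293.2 144. ] yaw 91.9 q7 0.67 gap 44.9 t 52.13 F [ 0.7  0.7 -0.9] | go x,y,z mm [19.  -1.4 -1. ] turn 0.1
```

```bash
python3 -m pendant '1 0.006 -0.001 -0.001 0; 1 0.006 0 0 0; 1 0.004 0 0 0; 1 0.001 0 0 0; 1 0 0 0 0' >/dev/null
python3 - <<'E'
from h import *
togo([.465,.2912,.125],91.8)
E
```

```text
tilt deg (toolx world xy) [ 5.46 -1.67] at [465.5 291.4 125.6] yaw 91.9 q7 0.65 gap 44.7 t 52.55 F [-1.3 -0.5  1.9] | go x,y,z mm [ 0.5 -0.2 -0.6] turn 0.1
```

```bash
python3 -m pendant '1 0.001 0 0 0; 1 0.001 0 0 0'
python3 - <<'E'
from h import *
togo([.465,.2912,.125],91.8)
E
```

```text
t: 52.72
eef_pos: [0.467, 0.2915, 0.1257]
tcp_rot: [0.741, -0.023, 0.672, 0.001]
wrist_force: [-2.1, -2.4, 5.3]
finger_gap: 0.0447
tilt deg (toolx world xy) [ 5.61 -1.71] at [467.  291.5 125.7] yaw 91.8 q7 0.65 gap 44.7 t 52.72 F [-2.1 -2.4  5.3] | go x,y,z mm [ 0.5 -0.2 -2.1] turn 0.0
```

```bash
python3 -m pendant '0.45 0 0 0 0; 0.35 0 0 0 0; 0.25 0 0 0 0; 0.2 0 0 0 0; 0.2 0 0 0 0' 20; python3 -m pendant '0.2 -0.01 0 0.001 0; 0.2 -0.018 0 0.001 0; 0.2 -0.025 0 0.002 0; 0.1 -0.028 0 0.002 0; 0 -0.03 0 0 0; 0 -0.02 0 0 0; 0 0 -0.015 -0.005 0; 0 0 -0.02 -0.008 0'; python3 -m pendant '0 0 -0.02 -0.002 0; 0 0 -0.01 0 0; 0 0 0 0 0; 0 0 0 0 0'; python3 wl.py w17
python3 - <<'E'
from h import *
for n in ["scene","side"]: cv2.imwrite(f"pics/{n}17.png",cv2.cvtColor(grab_frame(n),cv2.COLOR_RGB2BGR))
i=cv2.imread("pics/scene17.png")[95:275,270:470]; cv2.imwrite("pics/s17.png",cv2.resize(i,None,fx=3.3,fy=3.3,interpolation=2))
E
```

```text
t: 53.13
eef_pos: [0.4684, 0.2925, 0.1272]
tcp_rot: [0.742, -0.022, 0.67, 0.002]
wrist_force: [-0.3, -0.7, 0.5]
finger_gap: 0.0681
t: 53.8
eef_pos: [0.4476, 0.2659, 0.2677]
tcp_rot: [0.741, -0.023, 0.671, 0.007]
wrist_force: [-0.6, -0.5, 0.5]
finger_gap: 0.0855
t: 54.13
eef_pos: [0.4465, 0.2331, 0.2734]
tcp_rot: [0.744, -0.023, 0.668, 0.006]
wrist_force: [0.7, 0.9, 0.4]
finger_gap: 0.0854
tilt deg (toolx world xy) [ 6.13 -1.24] at [446.6 233.2 273.4] yaw 92.3 q7 0.94 gap 85.5 t 54.18 F [0.6 0.4 0.6] | go x,y,z mm [  54.7 -238.2  138.9] turn 2.3
```

View pics/w17.png

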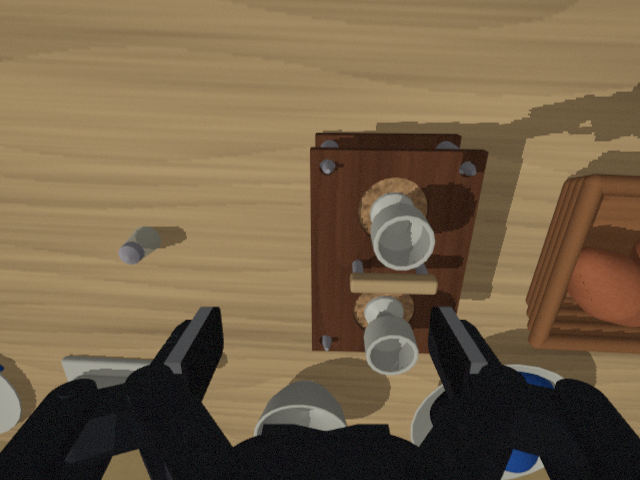

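View pics/s17.png

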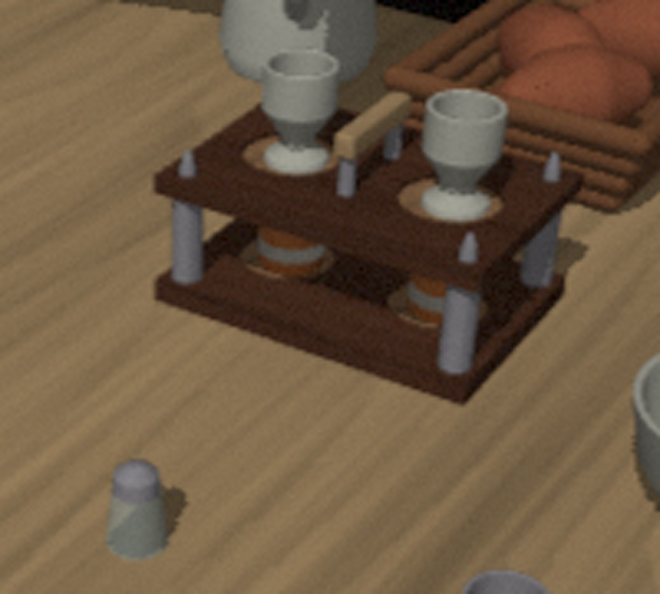

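View pics/side17.png

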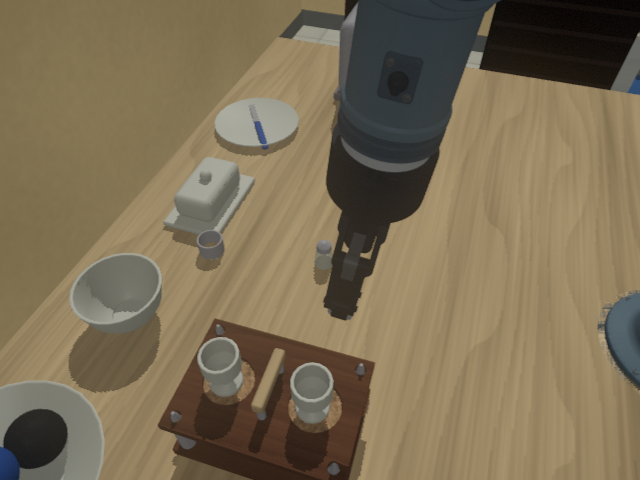

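Run:
```python
from h import *; import pickle
S=camera_model("scene");D=camera_model("side");m=pickle.load(open("pics/w17.pkl","rb"));k=-.035
t=T(.520,.293,np.radians(1.84))
for p in [(.055,0,0),(-.055,0,0)]: print("well",t(p)[:2].round(4))
print("scene rims",hitd(S,270+301/3.3,95+67/3.3,.150,k).round(4),hitd(S,270+465/3.3,95+107/3.3,.150,k).round(4))
print("side rims",hitd(D,312,382,.150,k).round(4),hitd(D,219.5,356.5,.150,k).round(4))
print("wrist rims",hitd(m,403,241,.150,k).round(4),hitd(m,391,352,.150,k).round(4))
```

```text
well [0.575  0.2948]
well [0.465  0.2912]
scene rims [0.4735 0.2851 0.15  ] [0.5811 0.2918 0.15  ]
side rims [0.4663 0.2921 0.15  ] [0.575  0.2973 0.15  ]
wrist rims [0.4653 0.2895 0.15  ] [0.5744 0.2931 0.15  ]
```

Run:
```python
from bench import env
print(env.close_job())
```

```text
the job is handed in; nothing more can be done
None
```

I laid up the stand in the required order and handed the job in at about 54 s. The hand-in gives no verdict.

**What I did:** both jars went into the lower wells. The tray was then lowered over the pins and released at a contact force of about 12 N. Last, one egg cup went into each upper well.

**Last checks:**
- **Tray and jars:** in the pictures the tray lies flat on all four shoulders, with the pins standing equally proud. Both jars are upright in their wells.
- **Cups:** both stand upright on the well floors. The side and wrist cameras put them within about 3 mm of the well centres. The scene camera disagreed, showing offsets of up to 8.5 mm. It also put the stand about 2 mm off, and its reading is still inside the 13 mm limit.
- **Salt shaker:** upright, with no visible shift.
- **Gripper:** raised clear of everything when the job closed, with no contact force.

**Imperfect points:**
- The tool drifted out of vertical during moves, to about 6°. I partly corrected this and allowed for the rest.
- Wrist-camera positions of the cups varied by up to about 7 mm between views, so I combined several cameras to fix them.

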